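# Load bamboo blanks into a drying case behind a stiff slide gate

### The job

Lift the steel chock off the drying case's ledge, stand it upright on the bench, and pull the stiff slide gate open until its trailing edge lines up with the scored mark, never so far that the finished stock in the fourth bay starts to show. Slide every bamboo blank on the bench lengthwise and flat into a loading bay of its own, fully home with its end flush with the mouth, and only then push the gate fully shut. Finally stand the chock back on the ledge, in the gate's path and close in front of its leading end; leave the bowl, the mug and the hammer where they are.

Things in the scene. Friction and masses are not known exactly. Their poses are not given: they have to be found in the camera images.
- case: Low wooden drying case, fixed, 42 mm high; place and yaw vary. Origin: on the bench, in the plane of the bay mouths, at the middle loading bay. +x points out of the mouths, away from the robot (blanks go in along -x, towards the robot); +y to the robot's left. In front of the mouths a ledge level with the bay floors (16 mm high), x 0 to +34 mm, y -71 to +272 mm, carries the gate.
- gate (a joint): Gate: upright plate 193 mm long (y), 8 thick, 26 high, inner face 5 mm before the mouths, top 44 mm above the bench. Value in m along case +y: 0 = shut, all bays covered (starts 0 to 0.015); 0.142 = trailing edge at the mark, loading bays open; 0.152 = fourth bay starts to show; stop at 0.175. About 8 N friction, stays where left. A blank sticking out over 5 mm blocks it.
- gate_grip (a point): Point on the gate's handle, an upright dark wooden fin 16 mm thick (case x), 24 mm wide (case y), from the gate's top (44 mm above the bench) to 94 mm above the bench; the point is on its centre line, 74 mm above the bench. Axes as the case's. With the gate shut the fin is at case y = +5.5 mm; it moves with the gate.
- chock: Dark steel stop block, 300 g: base 28 mm (its x) by 40 mm (y) by 24 mm high, with an upright grip on top 16 mm thick (x) by 30 mm (y), up to 60 mm. Origin: centre of its underside. Starts upright on the ledge 1 to 23 mm in front of the gate's leading (+y) end, which is at case y = +122 mm when shut; the gate's path is case x = +5 to +13 mm. Back in place: origin at case x about 15, y about 150 mm.
- gate_edge (a point): Top of the gate's trailing (-y) edge, the one to bring in line with the mark; 76.5 mm to the -y side of the fin's centre. Axes as the case's.
- mark (a point): Scored dark line across case top and ledge at case y = +71 mm; the point is on the gate's path at the height of the gate's top. It lies on the middle of the 20 mm wall (y +61 to +81 mm) between the loading bays and the fourth bay (y +81 to +115 mm), which holds finished stock. Axes as the case's.
- bay1 (a point): Middle of the mouth of loading bay 1, at floor level, 16 mm above the bench, case y = -44 mm. Bay: 34 mm wide, 126 mm deep (case x 0 to -126), ceiling 34 mm above the bench. The ceiling is a lip 8 mm thick on each side wall, with an 18 mm wide sight slot between the lips; lips start 15 mm behind the mouth. Axes as the case's.
- bay2 (a point): Middle of the mouth of loading bay 2, at floor level, 16 mm above the bench, case y = 0 mm. Bay: 34 mm wide, 126 mm deep (case x 0 to -126), ceiling 34 mm above the bench. The ceiling is a lip 8 mm thick on each side wall, with an 18 mm wide sight slot between the lips; lips start 15 mm behind the mouth. Axes as the case's.
- bay3 (a point): Middle of the mouth of loading bay 3, at floor level, 16 mm above the bench, case y = 44 mm. Bay: 34 mm wide, 126 mm deep (case x 0 to -126), ceiling 34 mm above the bench. The ceiling is a lip 8 mm thick on each side wall, with an 18 mm wide sight slot between the lips; lips start 15 mm behind the mouth. Axes as the case's.
- blank1: Straight rigid bamboo blank: flat bar 124 mm long (its x), 30 wide (y), 14 thick (z), about 45 g. Origin: centre of its underside. Both ends alike. Lies flat on the bench beyond the case, roughly along the robot's left-right; two or three are present. Home in a bay, its origin is at case x = -62 to -64 mm, z = 16 mm, its x along the case's x.
- blank2: Straight rigid bamboo blank: flat bar 124 mm long (its x), 30 wide (y), 14 thick (z), about 45 g. Origin: centre of its underside. Both ends alike. Lies flat on the bench beyond the case, roughly along the robot's left-right; two or three are present. Home in a bay, its origin is at case x = -62 to -64 mm, z = 16 mm, its x along the case's x.
- blank3: Straight rigid bamboo blank: flat bar 124 mm long (its x), 30 wide (y), 14 thick (z), about 45 g. Origin: centre of its underside. Both ends alike. Lies flat on the bench beyond the case, roughly along the robot's left-right; two or three are present. Home in a bay, its origin is at case x = -62 to -64 mm, z = 16 mm, its x along the case's x.
- bowl: Bystander: steel bowl, 170 mm across, 60 mm high, origin centre of underside. Leave alone.
- mug: Bystander: white mug, 76 mm across, 90 mm high, origin centre of underside. Leave alone.
- hammer: Bystander: wooden-handled hammer lying on the bench beside the bowl, about 250 mm long along its x, head at +x. Leave alone.
Things that resemble listed ones, but are neither listed nor needed, are in the scene too. What is shaped like the blank2 but pink is not meant.

How it is judged:
By the outcome, as a careful person would: the job done as asked, in the order asked, and still so for the second after the job is handed in, with the robot touching nothing.
Of blank1, blank2, blank3 only 2 to 3 are there at a start; the rules pass over those that are not, and their reading is None.
At some moment in a run one of blank1, blank2, blank3 may be knocked a few centimetres aside while the robot is not near it.
Once in a run the grip may slacken for a moment while it holds something.
It also fails if it takes over 210 s, if anything falls off the work surface, if the arm or the gripper's body presses on something with over 40 N, if the wrist force passes 120 N, or if a joint passes its speed limit or range.

### The arm

A 6-joint arm with a two-finger parallel gripper is mounted at the origin on the work surface. World frame = base frame: x ahead of the robot, y to its left, z up, the work surface at z = 0. Lengths are in mm, angles in rad, forces in N, time in s.
With the tool pointing down it reaches from about 275 to 1000 mm from the base axis. Payload 8.4 kg.
Tool frame: the origin (TCP) lies at the centre of the arm's flange, where the gripper is bolted on; the fingertips stand 173 mm ahead of it and the grasp point (between the pads) lies 155 mm ahead of it (r.nose_length is the distance from the TCP to the fingertips, in mm); z points along the fingers, y is the direction in which the jaws open and shut (so a half turn about z gives the same grasp; the last joint's range is limited). The gripper opens to 85 mm and grips with 20 to 120 N. Pads are 22 mm wide; open, the fingers measure 114 mm over their backs; the gripper's body (76 mm by 85 mm) begins 54 mm behind the grasp point. The pads swing forward as they close: fully open they stand 13 mm farther back than shut.
Start: joints at [1.125, 0.353, 1.633, -0, 1.155, -0.002], TCP at [268.358, 564.458, 404.681] pointing down, gripper open.
Joint ranges: [-2.63, 2.63], [-0.92, 2.1], [0.06, 2.66], [-1.3, 4.44], [0, 2.69], [-3.02, 3.02]. Speed limits (rad/s): [2.22, 2.22, 2.79, 3.14, 3.14, 3.14].

### API

Orientations are given as [roll, pitch, yaw] about the fixed x, y, z axes, in that order (R = Rz(yaw) Ry(pitch) Rx(roll)).
In Python, from rig import r, grab_frame, workorder gives the robot as it stands.
- The arm moves only by the tool carry_out, never from a script. Its argument "steps" is a list that holds one entry, the list of rows, each a list of 5 numbers: the opening in per cent of the stroke, from 0 (shut) to 100 (fully open), then the shift along the tool's x, y, z in m, then the turn about the tool's z in degrees. In form: [[[jaw, x, y, z, spin], ...]]. A call has 1 to 8 rows; each row is the pose to reach, as a shift and turn from the pose measured when the call began, along the tool's axes at that moment; what a row does not reach only later rows make up. A row lasts 1/10 s, in which the tool goes at most 50 mm and 8.59 degrees, less where a joint would pass 70% of its speed; a pose out of reach is approached as far as the arm can. A call with a gripper value outside its range is refused whole. The fingers move at their own pace and stop on an object; "squeeze" is the grip in N (left out, the last holds). Time passes only in rows, so rows that repeat a pose let the fingers close. It gives the time, the measured TCP pose, the force and the opening at its end, in the units of the state.
- r.sense(): the state, without advancing time (a new reading comes with each control period).
- grab_frame(name): name is "side" or "top" or "wrist"; returns a dict with "image" (400x640x3 uint8, red, green, blue), "intrinsics" (3x3 intrinsics, pixels), "eye" and "rotation" of the camera in the world; the wrist camera has in their place "T_tool_cam" (4x4, takes a point from camera to tool coordinates, whose origin is the TCP and whose axes are the flange's). Camera axes: x right, y up, looking along -z (the intrinsics and any distortion apply to the point x, -y, -z); pixel columns grow to the right and rows downward; lengths in mm; the calibration is good to about 2 mm. The wrist camera is an equidistant fisheye: a pixel r from the principal point sees the ray r / f radians off the axis. A picture is of the moment at which its call begins: read the wrist's pose just before it. There is no depth.
- workorder.sign_off(): hands the job in, once; it reports no verdict.
The state is a dict: "clock": time; "qpos": joint angles; "qvel": joint speeds; "joint_efforts": joint torques, N m; "eef_pos": TCP position; "tcp_rot": TCP orientation; "contact_force": force on the tool from outside, world axes, zero at the start; "wrist_torque": the same for the moment, N m; "opening": opening from 0.0 (shut) to 1.0 (fully open).
Only numpy, scipy, OpenCV 4.12 (cv2) and the standard library are available. Lean on these libraries where they do the work, as an engineer would, in place of code of your own. Each camera call takes 0.05 s, during which the arm holds its last target.

## Working session

There is one attempt and no reset: what is moved stays moved. The work goes in short steps, Python scripts to look and compute and a tool call to move; the robot and the scene stay as the last step left them, time stands still between calls to the robot, and variables do not carry over. Pictures are saved under pics/ and viewed, and the job is handed in when it is done.

Besides the shell and the picture viewer there is one more tool, called after ">>>" in YAML: its name, and indented under it one key for each argument. carry_out: Moves the arm, as the interface text tells. Its arguments: {"type":"object","properties":{"steps":{"type":"array","items":{"type":"array","items":{"type":"array","items":{"type":"number"}}}},"squeeze":{"type":"number"}},"required":["steps"]}

```bash
ls; mkdir -p pics
python3 - <<'E'
from rig import r, grab_frame, workorder
import cv2
s=r.sense()
for k,v in s.items(): print(k,v)
for n in ["side","top","wrist"]:
    f=grab_frame(n); cv2.imwrite(f"pics/{n}0.png",f["image"][:,:,::-1])
    print(n,{k:v for k,v in f.items() if k!="image"})
E
```

```text
pics
clock 0.0
qpos [ 1.12462407e+00  3.53634842e-01  1.63410153e+00  1.50716626e-05
  1.15522140e+00 -2.34015593e-03]
qvel [ 0.00110038 -0.00103761  0.00111354 -0.00113241 -0.00088901  0.00055955]
joint_efforts [ 1.31099798e-03 -6.05240464e+01 -3.42079604e+01 -1.39061763e-04
  9.13866417e-03  1.09018313e-05]
eef_pos [268.24350572 564.25820888 403.98378803]
tcp_rot [-3.14022757e+00 -1.69750541e-05  2.69775445e+00]
contact_force [ 0.76774899 -0.16637164 -0.23216618]
wrist_torque [ 0.01727781  0.01413997 -0.04293446]
opening 0.9977918108935185
side {'intrinsics': array([[367.91335511,   0.        , 318.93758852],
       [  0.        , 367.91335511, 199.07064751],
       [  0.        ,   0.        ,   1.        ]]), 'eye': array([ 162.04081819, -493.77825582,  721.65635473]), 'rotation': array([ 0.81524113,  0.00159125, -0.74508342])}
top {'intrinsics': array([[424.12737196,   0.        , 318.38850984],
       [  0.        , 424.12737196, 197.85812125],
       [  0.        ,   0.        ,   1.        ]]), 'eye': array([ 403.63655965,   43.65624373, 1256.72007936]), 'rotation': array([ 0.19953151, -0.02337464, -1.59921545])}
wrist {'intrinsics': array([[309.70691629,   0.        , 322.85360084],
       [  0.        , 309.70691629, 197.30833175],
       [  0.        ,   0.        ,   1.        ]]), 'T_tool_cam': array([[ 3.02058602e-05,  9.47359349e-01,  3.20172238e-01,
         8.20355777e+01],
       [ 9.99998897e-01, -5.04149078e-04,  1.39738697e-03,
        -1.32434844e-01],
       [ 1.48524215e-03,  3.20171843e-01, -9.47358319e-01,
         3.19898171e+01],
       [ 0.00000000e+00,  0.00000000e+00,  0.00000000e+00,
         1.00000000e+00]])}
```

View pics/top0.png

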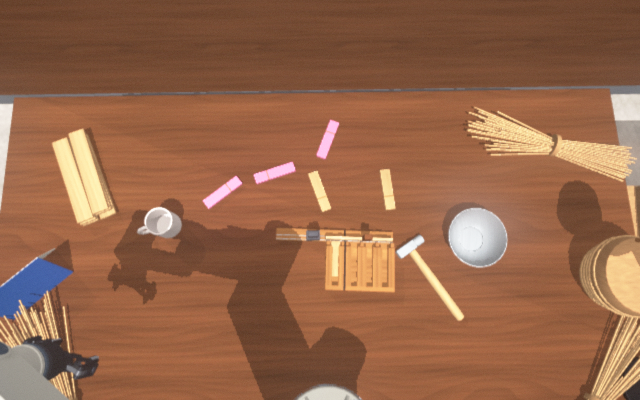

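View pics/side0.png

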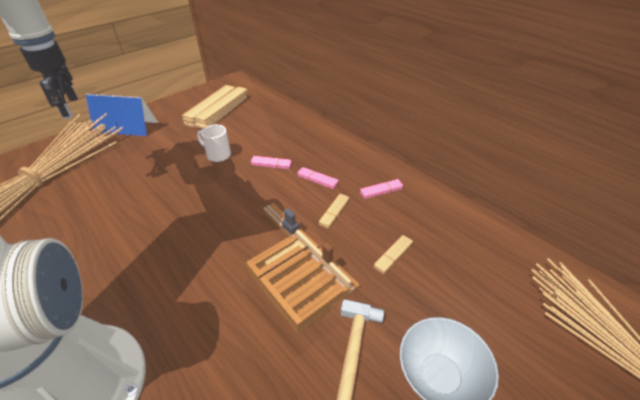

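View pics/wrist0.png

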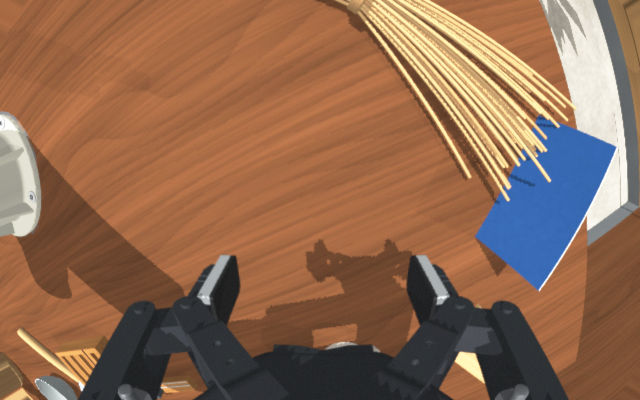

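```bash
cat > h.py <<'E'
from rig import r, grab_frame, workorder
import numpy as np, cv2
from scipy.spatial.transform import Rotation as R
def rot(e): return R.from_euler('xyz',e).as_matrix()
def tool():
    s=r.sense(); T=np.eye(4); T[:3,:3]=rot(s['tcp_rot']); T[:3,3]=s['eef_pos']; return T
class Cam:
    def __init__(s,name,tag=None):
        T=tool() if name=='wrist' else None
        f=grab_frame(name); s.name=name; s.im=f['image']; s.K=f['intrinsics']
        if name=='wrist':
            C=T@f['T_tool_cam']; s.Rm=C[:3,:3]; s.eye=C[:3,3]
        else: s.Rm=rot(f['rotation']); s.eye=np.array(f['eye'])
        if tag: cv2.imwrite(f'pics/{tag}.png',s.im[:,:,::-1])
    def ray(s,px):
        px=np.atleast_2d(np.asarray(px,float))
        if s.name=='wrist': n=cv2.fisheye.undistortPoints(px[:,None],s.K,np.zeros(4))[:,0]
        else: n=cv2.undistortPoints(px[:,None],s.K,None)[:,0]
        d=np.c_[n[:,0],-n[:,1],-np.ones(len(n))]
        return d@s.Rm.T
    def at(s,px,z):
        d=s.ray(px); t=(z-s.eye[2])/d[:,2]; return (s.eye+t[:,None]*d)
    def proj(s,P):
        P=np.atleast_2d(np.asarray(P,float)); c=(P-s.eye)@s.Rm; c=np.c_[c[:,0],-c[:,1],-c[:,2]]
        if s.name=='wrist': return cv2.fisheye.projectPoints(c[:,None],np.zeros(3),np.zeros(3),s.K,np.zeros(4))[0][:,0]
        return cv2.projectPoints(c,np.zeros(3),np.zeros(3),s.K,None)[0][:,0]
    def crop(s,x0,y0,x1,y1,k,tag):
        c=s.im[y0:y1,x0:x1,::-1]; cv2.imwrite(f'pics/{tag}.png',cv2.resize(c,None,fx=k,fy=k,interpolation=cv2.INTER_CUBIC))
def case_T(o,yaw):
    T=np.eye(4); T[:3,:3]=R.from_euler('z',yaw).as_matrix(); T[:2,3]=o[:2]; return T
E
python3 - <<'E'
from h import *
c=Cam('top'); c.crop(260,160,420,300,5,'topcrop')
print(c.at([[319,191],[388,189],[160,222],[478,238],[313,236]],10).round())
s=Cam('side'); print(s.at([[334,211],[394,253]],10).round())
E
```

```text
[[ 676.    5.   10.]
 [ 677. -204.   10.]
 [ 594.  475.   10.]
 [ 522. -463.   10.]
 [ 541.   26.   10.]]
[[ 671.   -0.   10.]
 [ 678. -203.   10.]]
```

View pics/topcrop.png

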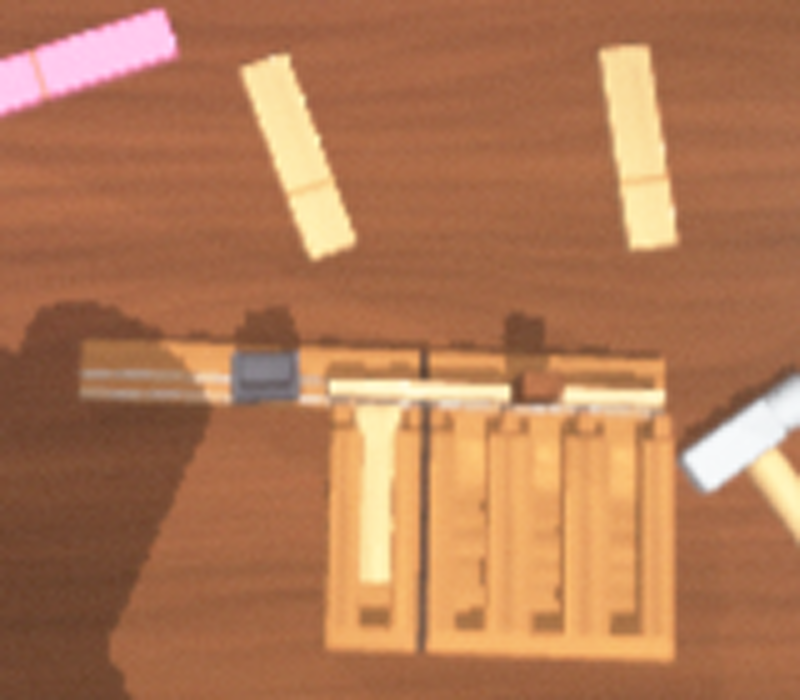

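>>> carry_out:
  steps:
    - [[100,-0.24,-0.235,-0.01,-12],[100,-0.24,-0.235,-0.01,-12],[100,-0.24,-0.235,-0.01,-12],[100,-0.24,-0.235,-0.01,-12],[100,-0.48,-0.473,-0.02,-25],[100,-0.48,-0.473,-0.02,-25],[100,-0.48,-0.473,-0.02,-25],[100,-0.48,-0.473,-0.02,-25]]
  squeeze: 60

```text
clock: 1.05
eef_pos: [404.2, 191.1, 416.6]
tcp_rot: [-3.141, 0.0, 3.135]
contact_force: [1.5, 0.3, 0.2]
opening: 0.997
```

>>> carry_out:
  steps:
    - [[100,0,0,0,0],[100,0,0,0,0]]

```text
clock: 1.25
eef_pos: [404.5, 190.0, 416.8]
tcp_rot: [3.142, 0.001, 3.131]
contact_force: [0.6, 1.3, 0.6]
opening: 0.996
```

Run:
```python
from h import *
s=r.sense();print(s['eef_pos'],s['tcp_rot'],s['qpos'].__str__())
Cam('wrist','w1')
```

```text
[404.51100405 189.99065393 416.81296004] [3.14154067e+00 6.49631913e-04 3.13141320e+00] [ 4.35830585e-01  5.63112213e-02  1.98223712e+00 -2.61495927e-04
  1.10243582e+00 -1.12466833e+00]
```

View pics/w1.png

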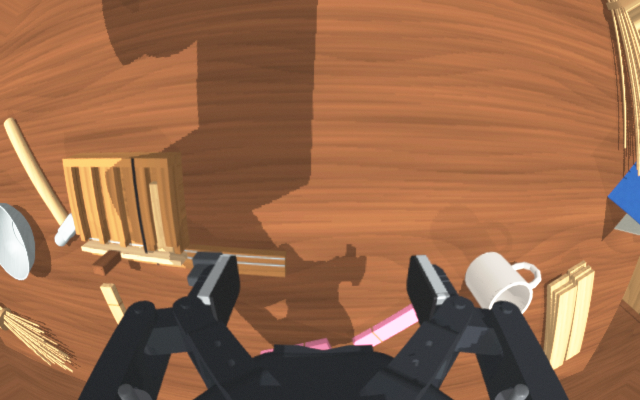

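>>> carry_out:
  steps:
    - [[100,-0.1,-0.26,0,0],[100,-0.1,-0.26,0,0],[100,-0.1,-0.26,0,0],[100,-0.1,-0.26,0,0],[100,-0.1,-0.26,0,0],[100,-0.1,-0.26,0,0],[100,-0.1,-0.26,0,0],[100,-0.1,-0.26,0,0]]

```text
clock: 2.1
eef_pos: [502.4, -68.8, 416.3]
tcp_rot: [3.141, -0.001, 3.134]
contact_force: [0.1, -0.4, -0.1]
opening: 0.997
```

Run:
```python
from h import *
s=r.sense();print(s['eef_pos'],s['tcp_rot'],np.abs(s['qvel']).max())
Cam('wrist','w2')
```

```text
[502.3592432  -68.7522179  416.28591795] [ 3.14075068e+00 -5.06084771e-04  3.13366211e+00] 0.023450008914137416
```

View pics/w2.png

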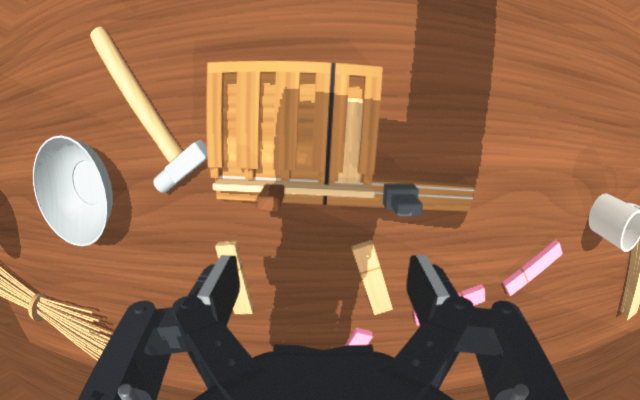

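Run:
```python
import cv2
im=cv2.imread('pics/w2.png')[50:220,195:485]
for i in range(0,290,50): cv2.line(im,(i+5,0),(i+5,2),(0,0,255),1)
cv2.imwrite('pics/w2c.png',cv2.resize(im[:,:200],None,fx=4,fy=3.5,interpolation=cv2.INTER_CUBIC))
cv2.imwrite('pics/w2d.png',cv2.resize(im[100:,90:],None,fx=4,fy=4,interpolation=cv2.INTER_CUBIC))
```

```text
(no output)
```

View pics/w2c.png

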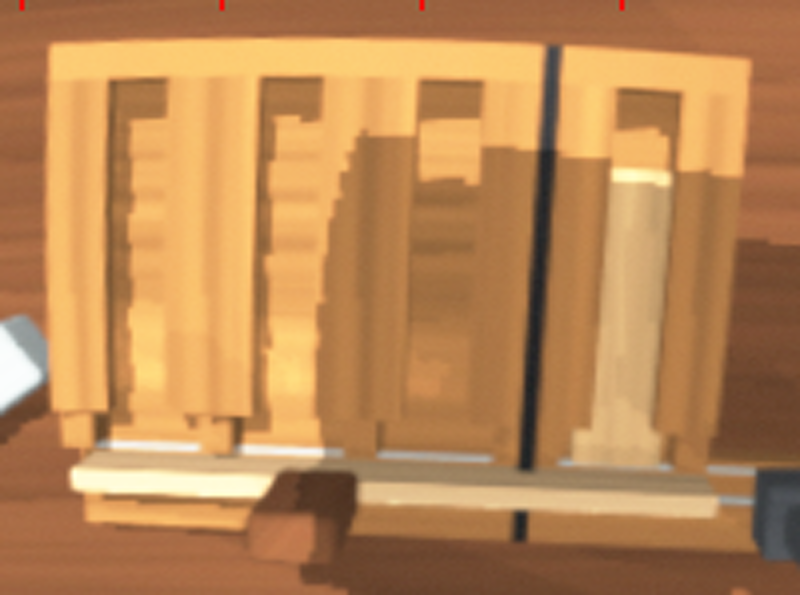

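View pics/w2d.png

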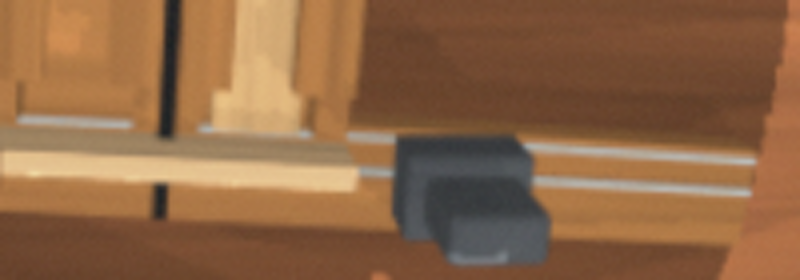

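```bash
cat >> h.py <<'E'
class Saved(Cam):
    def __init__(s,png,K,T,Ttc):
        s.name='wrist'; s.im=cv2.imread(png)[:,:,::-1]; s.K=K; C=T@Ttc; s.Rm=C[:3,:3]; s.eye=C[:3,3]
E
python3 - <<'E'
from h import *
c=Cam('wrist')
W=c.at([[469.5,211.5],[216.2,199.1],[324.75,204.3]],16)
print(W.round(1))
b=c.at([[333.75,62.9]],42);print(b.round(1))
L=W[0]-W[1]; print(np.linalg.norm(L), np.linalg.norm(W[2]-W[1]))
loc=np.array([[34,272],[34,-71],[34,71]],float)
A=loc-loc.mean(0);B=W[:,:2]-W[:,:2].mean(0)
yaw=np.arctan2((A[:,0]*B[:,1]-A[:,1]*B[:,0]).sum(),(A*B).sum())
Rm=np.array([[np.cos(yaw),-np.sin(yaw)],[np.sin(yaw),np.cos(yaw)]])
o=W[:,:2].mean(0)-Rm@loc.mean(0); print(o,yaw)
T=case_T(o,yaw); w2c=lambda P:((P-T[:3,3])@T[:3,:3])
print('mark back',w2c(b))
# gate end top corners (c crop): trailing top outer? leading
px=lambda u,v:[195+u/4,50+v/3.5]
print('gate trailing', w2c(c.at([px(72,468),px(72,488),px(717,495),px(717,514)],44)).round(1))
pd=lambda u,v:[285+u/4,150+v/4]
print('chock top', w2c(c.at([pd(430,178),pd(528,180),pd(548,214),pd(452,216)],76)).round(1))
print('chock base top', w2c(c.at([pd(398,136),pd(520,138)],40)).round(1))
print('fin top', w2c(c.at([px(290,475),px(355,478),px(340,560),px(255,555)],94)).round(1))
pts=[[0,-61,42],[0,-27,42],[0,17,42],[0,61,42],[0,115,42],[34,272,16],[34,-71,16],[34,71,16],[0,71,42],[-126,71,42],[-126,-61,42],[-126,115,42],[13,5.5,94]]
uv=c.proj([(T@np.r_[p,1])[:3] for p in pts])
im=cv2.resize(c.im[50:220,195:485,::-1],None,fx=2.75,fy=2.75)
for u,v in uv: cv2.circle(im,(int((u-195+.5)*2.75),int((v-50+.5)*2.75)),3,(255,0,255),1)
cv2.imwrite('pics/chk.png',im)
t=Cam('top'); print(t.proj([(T@np.r_[p,1])[:3] for p in pts]).round(1).tolist())
E
```

```text
[[ 566.1  133.5   16. ]
 [ 545.5 -208.8   16. ]
 [ 553.4  -66.7   16. ]]
[[382.5 -56.1  42. ]]
342.8871032059265 142.29741945027823
[ 515.59969919 -135.77597715] -0.06025686741911818
mark back [[-137.70265897   71.48297346   42.        ]]
gate trailing [[  4.8 -64.   44. ]
 [ 12.  -64.4  44. ]
 [  4.5 127.2  44. ]
 [ 11.2 127.9  44. ]]
chock top [[ -3.  141.2  76. ]
 [ -3.9 168.8  76. ]
 [  5.5 176.2  76. ]
 [  7.4 148.7  76. ]]
chock base top [[ -4.  139.2  40. ]
 [ -5.7 176.8  40. ]]
fin top [[-11.   11.7  94. ]
 [-11.   28.   94. ]
 [ 13.9  24.5  94. ]
 [ 13.7   2.5  94. ]]
[[391.0, 242.8], [379.2, 242.4], [363.9, 241.8], [348.6, 241.3], [329.8, 240.7], [276.3, 228.1], [392.7, 232.2], [344.6, 230.5], [345.2, 241.2], [344.3, 286.0], [391.1, 287.6], [328.7, 285.5], [370.6, 235.4]]
```

View pics/chk.png

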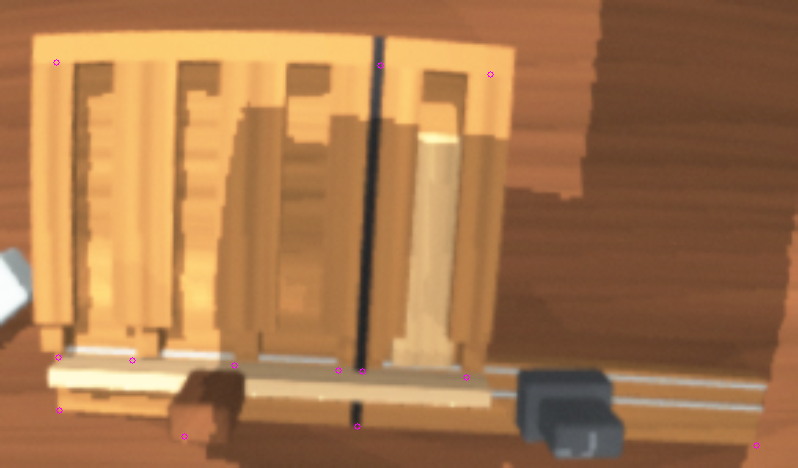

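```bash
cat >> h.py <<'E'
CT=case_T([515.6,-135.8],-0.0603)
def w2c(P): return (np.atleast_2d(P)-CT[:3,3])@CT[:3,:3]
def c2w(P): return np.atleast_2d(P)@CT[:3,:3].T+CT[:3,3]
def move_to(P,yaw):
    "tool-axis shift (m) and spin (deg) that bring the TCP to P (world mm) with tool down at world yaw"
    T=tool(); d=T[:3,:3].T@(np.asarray(P)-T[:3,3]); e=r.sense()['tcp_rot'][2]
    sp=-np.degrees((yaw-e+np.pi)%(2*np.pi)-np.pi)
    print('shift m',(d/1000).round(4),'spin deg',round(sp,2))
E
python3 - <<'E'
from h import *
c=Cam('wrist')
pd=lambda u,v:[285+u/4,150+v/4]
P=w2c(c.at([pd(452,216),pd(548,214),pd(545,260),pd(448,265)],76));print(P.round(1))
im=c.im[170:225,370:440,::-1]
cv2.imwrite('pics/ck.png',cv2.resize(im,None,fx=10,fy=10,interpolation=cv2.INTER_CUBIC))
# blanks by colour
hsv=cv2.cvtColor(c.im,cv2.COLOR_RGB2HSV)
for roi in [(205,235,260,325),(345,235,400,322)]:
    x0,y0,x1,y1=roi
    m=cv2.inRange(hsv[y0:y1,x0:x1],(15,60,120),(30,150,255))
    print(roi,m.sum()/255)
s=[]
t=Cam('top'); h=cv2.cvtColor(t.im,cv2.COLOR_RGB2HSV)
m=cv2.inRange(h[165:225,300:400],(14,60,150),(32,170,255))
n,l,st,ce=cv2.connectedComponentsWithStats(m)
for i in range(1,n):
    if st[i,4]>60:
        ct=np.argwhere(l==i)[:,::-1].astype(np.float32)+[300,165]
        W=t.at(ct,14)[:,:2].astype(np.float32); q=cv2.minAreaRect(W); print(st[i],q, W.mean(0))
print('case target yaw', np.pi-0.0603)
E
```

```text
[[  7.4 148.9  76. ]
 [  5.4 176.4  76. ]
 [ 18.9 177.7  76. ]
 [ 21.6 149.8  76. ]]
(205, 235, 260, 325) 878.0
(345, 235, 400, 322) 1546.0
[ 80   4  13  25 255] ((701.223876953125, -197.6615447998047), (77.60682678222656, 32.554771423339844), 4.999694347381592) [ 702.1383 -198.0021]
[  8   6  23  40 420] ((676.7738647460938, 4.500225067138672), (124.03216552734375, 32.467891693115234), 18.07590103149414) [676.4082     5.006942]
case target yaw 3.0812926535897933
```

View pics/ck.png

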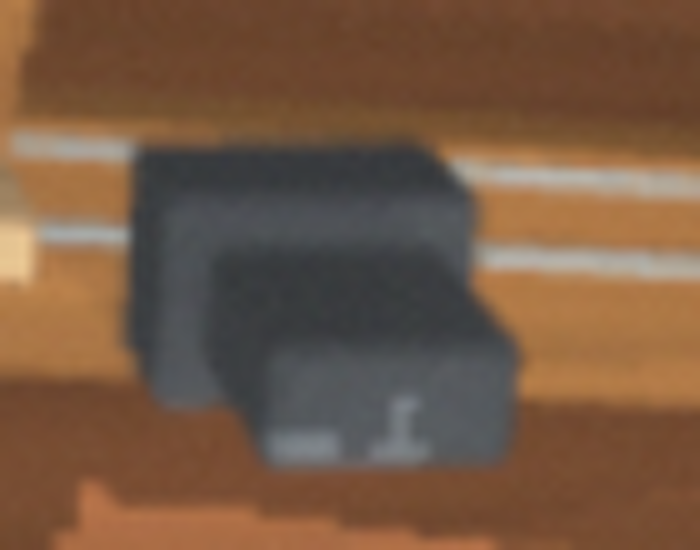

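Run:
```python
from h import *
c=Cam('wrist')
P=c.at([[397,204.5],[421.8,204.5],[421,216.5],[396.7,216.5]],76);print(P.round(1),P.mean(0),w2c(P.mean(0)))
m=P.mean(0)
print(r.sense()['eef_pos'])
move_to([m[0],m[1],66+155],np.pi)
```

```text
[[532.7  11.   76. ]
 [533.   39.5  76. ]
 [547.3  40.   76. ]
 [546.8  11.7  76. ]] [539.9480419   25.54066598  76.        ] [[ 14.58084207 162.5147276   76.        ]]
[501.89794591 -68.67938676 416.82026216]
shift m [-0.0373  0.0944  0.1959] spin deg -0.38
```

>>> carry_out:
  steps:
    - [[100,-0.037,0.094,0.05,0],[100,-0.037,0.094,0.05,0],[100,-0.037,0.094,0.09,0],[100,-0.037,0.094,0.13,0],[100,-0.037,0.094,0.165,0],[100,-0.037,0.094,0.185,0],[100,-0.037,0.094,0.196,0],[100,-0.037,0.094,0.196,0]]
  squeeze: 60

```text
clock: 3.2
eef_pos: [539.2, 25.5, 219.9]
tcp_rot: [3.141, -0.002, 3.135]
contact_force: [0.1, 0.4, 0.6]
opening: 0.996
```

Run:
```python
from h import *
Cam('wrist','w3'); s=Cam('side'); s.crop(230,170,370,300,5,'s3')
```

```text
(no output)
```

View pics/w3.png

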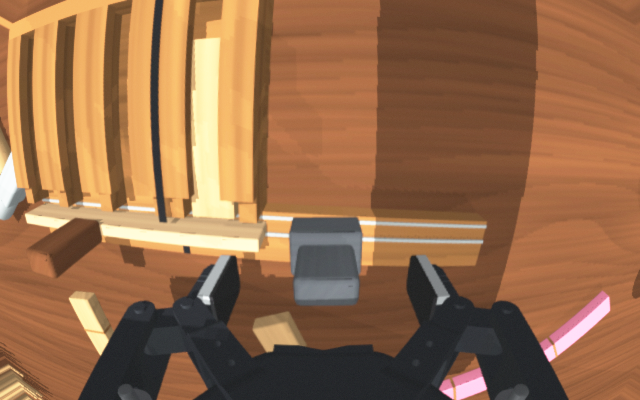

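View pics/s3.png

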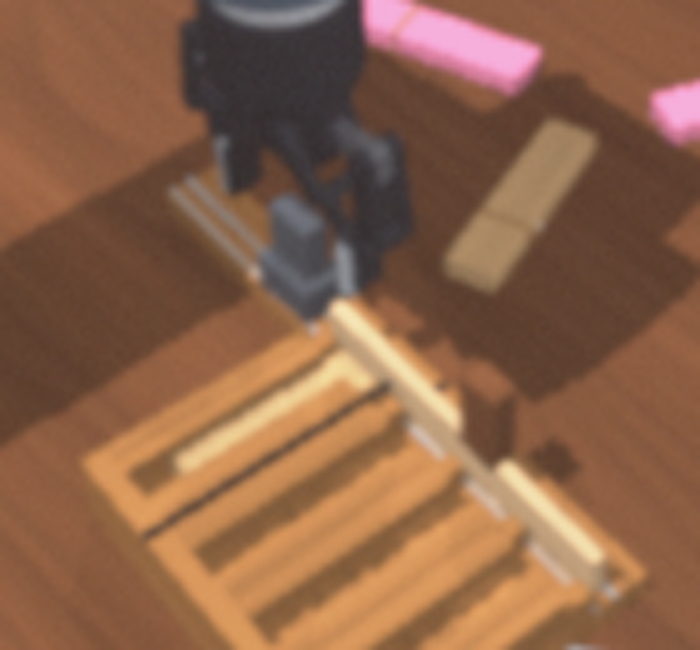

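>>> carry_out:
  steps:
    - [[20,0,0,0,0],[20,0,0,0,0],[20,0,0,0,0],[20,0,0,0,0],[20,0,0,0,0],[20,0,0,0,0],[20,0,0,0,0],[20,0,0,0,0]]
  squeeze: 60

```text
clock: 4.1
eef_pos: [540.4, 25.3, 222.4]
tcp_rot: [3.141, 0.003, 3.135]
contact_force: [-1.1, 0.8, 5.9]
opening: 0.342
```

>>> carry_out:
  steps:
    - [[10,0,0,-0.01,0],[10,0,0,-0.03,0],[10,0,0,-0.05,0],[10,0,0,-0.07,0],[10,0,0,-0.07,0]]

```text
clock: 4.6
eef_pos: [541.0, 25.3, 295.0]
tcp_rot: [3.141, 0.007, 3.135]
contact_force: [0.4, 0.4, -3.2]
opening: 0.335
```

Run:
```python
from h import *
Cam('wrist','w4')
print(r.sense())
for p in [[-70,190,0],[-60,200,0],[-75,200,0]]:
  print(c2w(p))
P=c2w([-70,190,0])[0]; move_to([P[0],P[1],300],np.pi)
```

```text
{'clock': 4.65, 'qpos': array([ 4.39096505e-02,  3.59102862e-01,  1.91119478e+00,  4.00925949e-04,
        8.66169084e-01, -1.52063450e+00]), 'qvel': array([-0.0001633 ,  0.03030742,  0.02729511, -0.00078555, -0.01350538,
       -0.0007568 ]), 'joint_efforts': array([ 3.95903829e-03, -5.73770356e+01, -2.91916913e+01,  2.25386233e-03,
        2.28907121e-01,  6.33467312e-05]), 'eef_pos': array([540.48392837,  25.3009339 , 293.55425874]), 'tcp_rot': array([3.14102924, 0.00510406, 3.13508013]), 'contact_force': array([ 0.2805721 , -0.18967597, -3.86948634]), 'wrist_torque': array([0.01216851, 0.01814579, 0.02749619]), 'opening': 0.33625532504614486}
[[457.17728274  58.07311858   0.        ]]
[[467.76174244  67.452309     0.        ]]
[[452.78900485  68.35626096   0.        ]]
shift m [ 0.0835  0.0322 -0.0069] spin deg -0.37
```

View pics/w4.png

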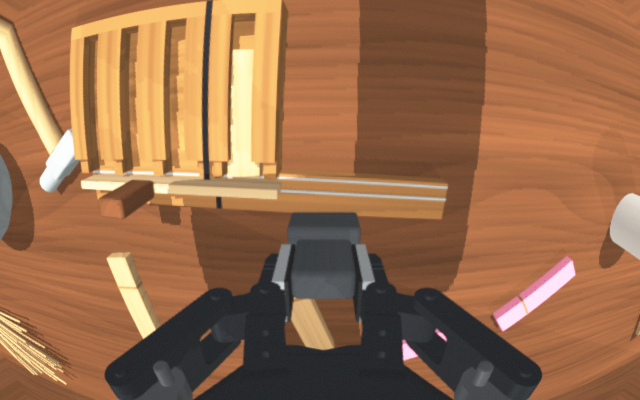

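>>> carry_out:
  steps:
    - [[10,0.03,0.025,0,0],[10,0.06,0.05,0,0],[10,0.09,0.07,0.01,0],[10,0.09,0.07,0.03,0],[10,0.09,0.07,0.05,0],[10,0.09,0.07,0.07,0],[10,0.09,0.07,0.08,0],[10,0.09,0.07,0.084,0]]

```text
clock: 5.45
eef_pos: [450.7, 95.8, 207.7]
tcp_rot: [-3.142, 0.002, 3.135]
contact_force: [-0.0, 0.9, -2.2]
opening: 0.338
```

>>> carry_out:
  steps:
    - [[10,0,0,0.001,0],[10,0,0,0.002,0]]

```text
clock: 5.65
eef_pos: [450.8, 95.8, 206.3]
tcp_rot: [3.142, 0.002, 3.135]
contact_force: [-4.9, 0.0, 17.2]
opening: 0.339
```

>>> carry_out:
  steps:
    - [[60,0,0,-0.001,0],[75,0,0,-0.001,0],[75,0,0,-0.001,0],[75,0,0,-0.03,0],[75,0,0,-0.06,0],[75,0,0,-0.1,0],[75,0,0,-0.1,0]]

```text
clock: 6.35
eef_pos: [452.4, 96.1, 310.8]
tcp_rot: [3.14, 0.01, 3.135]
contact_force: [-0.4, 0.5, -0.1]
opening: 0.751
```

Run:
```python
from h import *
Cam('wrist','w5')
P=c2w([9,11.5,0])[0]; print(P, r.sense()['eef_pos']); move_to([P[0],P[1],307],np.pi-0.0603)
```

```text
[ 525.27667239 -124.86327236    0.        ] [451.64207162  95.95243987 308.74592751]
shift m [-0.0751 -0.2203  0.0021] spin deg 3.06
```

View pics/w5.png

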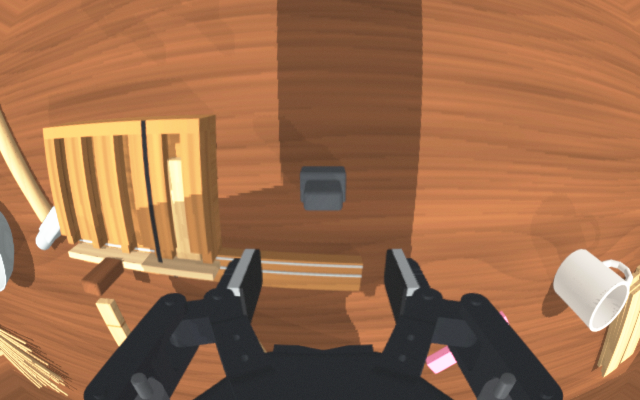

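>>> carry_out:
  steps:
    - [[100,-0.04,-0.05,0,1],[100,-0.075,-0.1,0,2],[100,-0.075,-0.14,0,3],[100,-0.075,-0.18,0,3],[100,-0.075,-0.21,0,3],[100,-0.075,-0.22,0,3],[100,-0.075,-0.22,0,3]]

```text
clock: 7.1
eef_pos: [524.7, -125.5, 308.0]
tcp_rot: [3.14, 0.006, 3.08]
contact_force: [-0.2, 0.1, -0.1]
opening: 1.003
```

Run:
```python
from h import *
print(r.sense()['eef_pos'],r.sense()['tcp_rot'])
c=Cam('wrist','w6')
```

```text
[ 524.67893295 -125.5099632   308.01239989] [3.13962903 0.00606777 3.07985905]
```

View pics/w6.png

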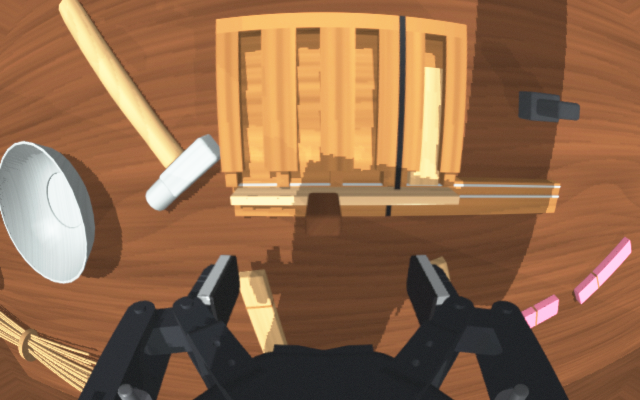

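Run:
```python
import cv2
im=cv2.imread('pics/w6.png')[165:245,220:480]
cv2.imwrite('pics/w6a.png',cv2.resize(im[:,:130],None,fx=6,fy=6,interpolation=cv2.INTER_CUBIC))
cv2.imwrite('pics/w6b.png',cv2.resize(im[:,130:],None,fx=6,fy=6,interpolation=cv2.INTER_CUBIC))
```

```text
(no output)
```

View pics/w6a.png

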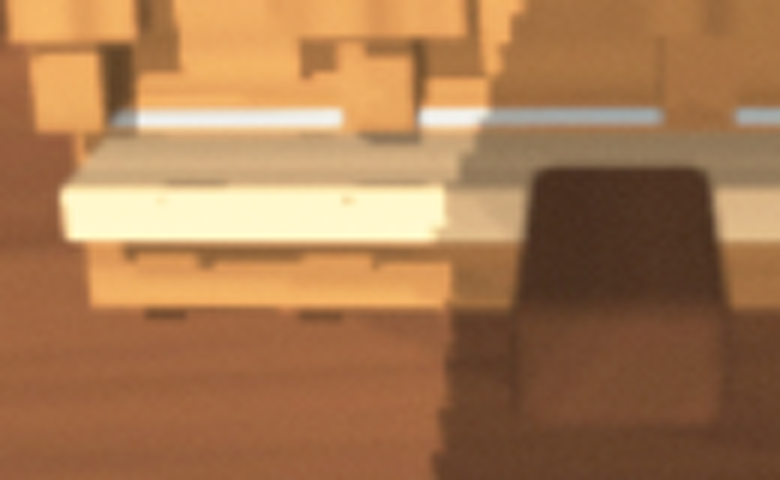

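View pics/w6b.png

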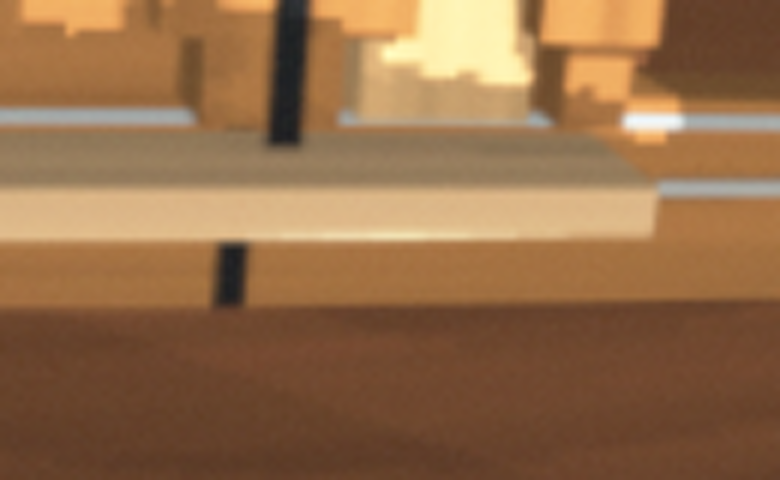

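```bash
cat >> h.py <<'E'
class Old(Cam):
    pass
E
python3 - <<'E'
from h import *
c=Cam('wrist')
a=lambda u,v:[220+u/6-.5,165+v/6-.5]
b=lambda u,v:[350+u/6-.5,165+v/6-.5]
print('ledge outer L, mark, ', w2c(c.at([a(92,306),b(230,305)],16)).round(1))
print('gate TE in/out, LE in/out', w2c(c.at([a(62,187),a(68,241),b(658,186),b(652,238)],44)).round(1))
print('fin top', w2c(c.at([a(515,308),a(722,308),a(718,425),a(518,425)],94)).round(1))
print('mouth walls 42: ', w2c(c.at([a(110,125)],16)).round(1), w2c(c.at([b(285,145)],42)).round(1))
E
```

```text
ledge outer L, mark,  [[ 33.7 -70.1  16. ]
 [ 33.4  71.7  16. ]]
gate TE in/out, LE in/out [[  4.7 -63.8  44. ]
 [ 12.5 -63.7  44. ]
 [  4.7 127.1  44. ]
 [ 12.5 127.4  44. ]]
fin top [[ 1.4  0.7 94. ]
 [ 1.4 22.7 94. ]
 [15.2 22.5 94. ]
 [15.2  0.8 94. ]]
mouth walls 42:  [[  4.4 -64.4  16. ]] [[-0.4 71.7 42. ]]
```

```bash
sed -i 's/515.6,-135.8/515.35,-135.1/' h.py
python3 - <<'E'
from h import *
P=c2w([9,11.2,0])[0]; move_to([P[0],P[1],229],np.pi-0.0603)
E
```

```text
shift m [ 0.0002 -0.0009  0.0794] spin deg 0.05
```

>>> carry_out:
  steps:
    - [[100,0,-0.001,0.03,0],[100,0,-0.001,0.06,0],[100,0,-0.001,0.079,0],[100,0,-0.001,0.079,0],[15,0,-0.001,0.079,0],[15,0,-0.001,0.079,0],[15,0,-0.001,0.079,0],[15,0,-0.001,0.079,0]]
  squeeze: 60

```text
clock: 8.0
eef_pos: [525.6, -124.6, 230.3]
tcp_rot: [3.14, 0.008, 3.082]
contact_force: [-0.0, -0.7, -0.4]
opening: 0.331
```

>>> carry_out:
  steps:
    - [[15,0,-0.001,0,0],[15,0,-0.001,0,0],[15,0,-0.001,0,0]]

```text
clock: 8.3
eef_pos: [525.5, -125.2, 230.5]
tcp_rot: [3.139, 0.008, 3.082]
contact_force: [1.1, 5.2, 0.9]
opening: 0.271
```

Run:
```python
from h import *
s=r.sense(); print(s['eef_pos'],s['tcp_rot'],s['contact_force'],s['opening'],w2c(s['eef_pos']))
c=Cam('wrist','w7')
```

```text
[ 525.48086098 -125.18813177  230.52944547] [3.13878349 0.00798458 3.08167568] [1.06886739 5.20296427 0.93202555] 0.2712575374461446 [[  9.51512469  10.50437425 230.52944547]]
```

View pics/w7.png

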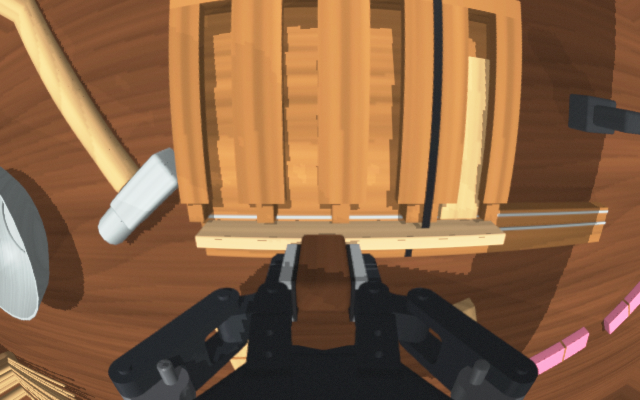

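>>> carry_out:
  steps:
    - [[10,0,0.01,0,0],[10,0,0.025,0,0],[10,0,0.045,0,0],[10,0,0.065,0,0],[10,0,0.085,0,0],[10,0,0.105,0,0],[10,0,0.12,0,0],[10,0,0.125,0,0]]

```text
clock: 9.15
eef_pos: [533.0, 0.0, 230.6]
tcp_rot: [3.14, 0.008, 3.083]
contact_force: [2.4, -8.0, -7.3]
opening: 0.272
```

>>> carry_out:
  steps:
    - [[10,0,0,0,0],[10,0,0,0,0]]

```text
clock: 9.35
eef_pos: [533.1, 0.3, 230.6]
tcp_rot: [3.14, 0.009, 3.083]
contact_force: [1.2, 3.0, -3.9]
opening: 0.269
```

Run:
```python
from h import *
s=r.sense(); print(s['eef_pos'],s['tcp_rot'],s['contact_force'],s['opening'],w2c(s['eef_pos']))
c=Cam('wrist','w8'); c.crop(180,160,340,260,5,'w8c')
print(c.proj(c2w([[9,71,44],[5,71,44],[13,71,44]])))
```

```text
[5.33066364e+02 2.53807722e-01 2.30567143e+02] [3.13990123 0.00857399 3.08278191] [ 1.15378472  3.04923015 -3.91731443] 0.2694957412657916 [[  9.52727568 136.17545245 230.56714312]]
[[211.69704409 242.29720183]
 [210.72933263 236.17411025]
 [212.67586071 248.3014918 ]]
```

View pics/w8.png

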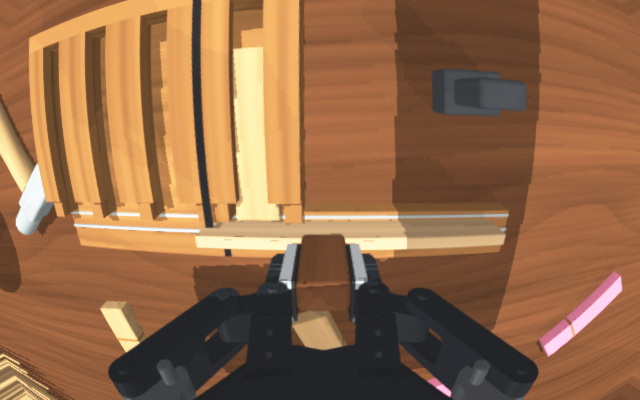

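View pics/w8c.png

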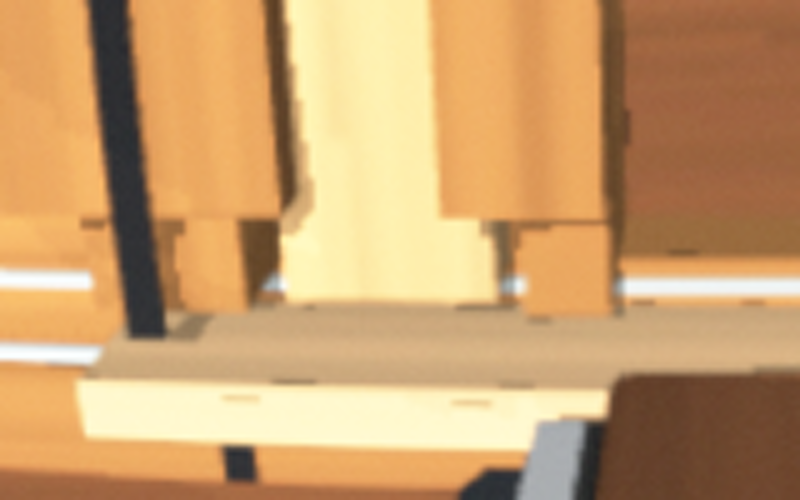

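Run:
```python
from h import *
c=Cam('wrist')
print(w2c(c.at([[180+80/5-.4,160+380/5-.4],[180+86/5-.4,160+438/5-.4]],44)))
print(w2c(c.at([[180+145/5-.4,160+338/5-.4]],42)))
print(w2c(c.at([[180+237/5-.4,160+446/5-.4],[180+243/5-.4,160+480/5-.4]],16)))
```

```text
[[ 4.9560363  61.24931349 44.        ]
 [12.71801449 60.65474089 44.        ]]
[[ 0.19593746 69.68086312 42.        ]]
[[28.44924389 69.92394371 16.        ]
 [33.86549009 70.06679673 16.        ]]
```

>>> carry_out:
  steps:
    - [[10,0,0.003,0,0],[10,0,0.006,0,0],[10,0,0.009,0,0],[10,0,0.0095,0,0],[10,0,0.0095,0,0]]

```text
clock: 9.95
eef_pos: [533.6, 8.9, 230.6]
tcp_rot: [3.141, 0.009, 3.083]
contact_force: [1.7, -6.0, -4.1]
opening: 0.275
```

Run:
```python
from h import *
s=r.sense(); print(s['contact_force'],s['opening'],w2c(s['eef_pos']))
c=Cam('wrist','w9'); c.crop(160,160,320,260,5,'w9c')
```

```text
[ 1.69651883 -5.97874098 -4.08621918] 0.27464150124457665 [[  9.51601717 144.83262231 230.58509678]]
```

View pics/w9c.png

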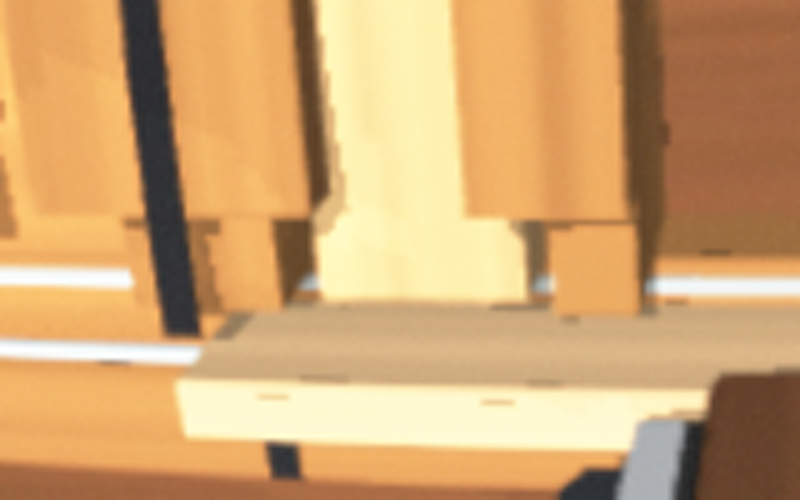

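Run:
```python
from h import *
c=Cam('wrist')
q=lambda u,v:[160+u/5-.4,160+v/5-.4]
print(w2c(c.at([q(178,380),q(186,438)],44)).round(2),w2c(c.at([q(183,338)],42)).round(2),w2c(c.at([q(282,446),q(287,480)],16)).round(2))
```

```text
[[ 5.05 69.36 44.  ]
 [12.81 69.03 44.  ]] [[ 0.5 70.  42. ]] [[28.89 70.04 16.  ]
 [34.36 69.95 16.  ]]
```

>>> carry_out:
  steps:
    - [[100,0,0,0,0],[100,0,0,0,0],[100,0,0,0,0],[100,0,0,-0.03,0],[100,0,0,-0.07,0],[100,0,0,-0.11,0],[100,-0.04,-0.035,-0.15,0],[100,-0.08,-0.07,-0.15,0]]

```text
clock: 10.85
eef_pos: [596.9, -53.6, 383.4]
tcp_rot: [3.141, 0.015, 3.085]
contact_force: [1.8, 0.4, -0.7]
opening: 0.998
```

>>> carry_out:
  steps:
    - [[100,-0.03,-0.03,0,0],[100,-0.03,-0.03,0,0],[100,-0.03,-0.03,0,0]]

```text
clock: 11.15
eef_pos: [625.2, -85.7, 383.5]
tcp_rot: [3.14, 0.014, 3.084]
contact_force: [1.0, 0.6, 0.0]
opening: 0.997
```

Run:
```python
from h import *
s=r.sense(); print(s['eef_pos'],s['tcp_rot'],s['contact_force'],s['opening'],w2c(s['eef_pos']))
c=Cam('wrist','w10')
```

```text
[625.1806169  -85.70839888 383.51486973] [3.14026173 0.01392567 3.08361857] [0.97725804 0.58756757 0.00659195] 0.9971136475699 [[106.65449142  55.92060559 383.51486973]]
```

View pics/w10.png

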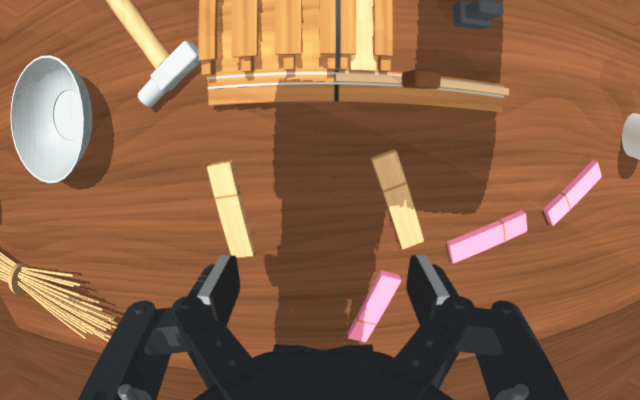

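Run:
```python
import cv2
im=cv2.imread('pics/w10.png')[145:265,195:440]
cv2.imwrite('pics/w10a.png',cv2.resize(im[:,:75],None,fx=5,fy=5,interpolation=cv2.INTER_CUBIC))
cv2.imwrite('pics/w10b.png',cv2.resize(im[:,165:],None,fx=5,fy=5,interpolation=cv2.INTER_CUBIC))
```

```text
(no output)
```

View pics/w10a.png

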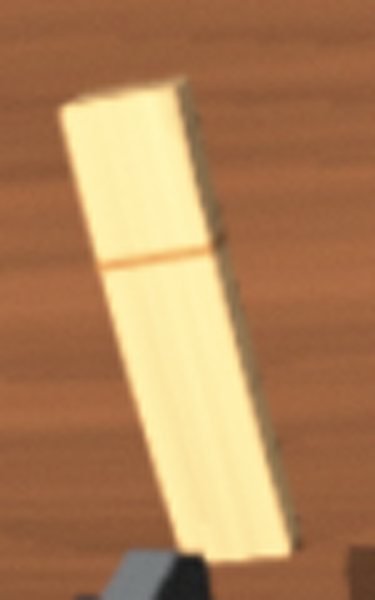

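View pics/w10b.png

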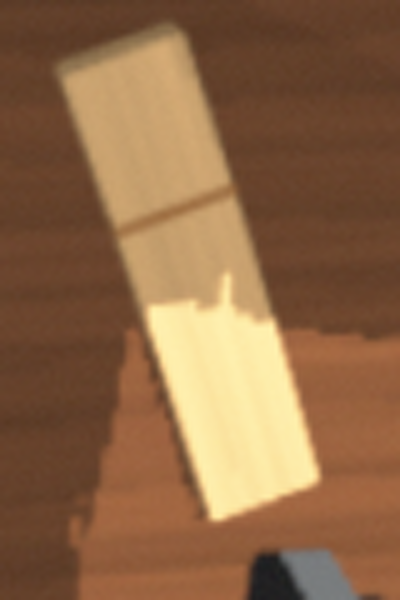

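Run:
```python
from h import *
c=Cam('wrist')
def an(name,off,pts):
    P=c.at([[off+u/5-.4,145+v/5-.4] for u,v in pts],14)[:,:2]
    nl,nr,fr,fl=P
    print(name,P.round(1).tolist(),'L',np.linalg.norm(fl-nl),np.linalg.norm(fr-nr),'W',np.linalg.norm(nl-nr),np.linalg.norm(fl-fr))
    ax=((fl+fr)-(nl+nr))/2; th=np.arctan2(ax[1],ax[0]); m=P.mean(0); u=ax/np.linalg.norm(ax)
    g=m+u*(62-14)
    print(' centre',m,'th deg',np.degrees(th),'grasp',g)
    move_to([g[0],g[1],250],np.pi+th)
an('B',195,[(62,108),(183,88),(291,553),(180,553)])
an('A',360,[(62,72),(182,34),(318,480),(210,520)])
```

```text
B [[614.9, -220.2], [612.6, -189.5], [733.9, -180.6], [733.3, -210.5]] L 118.7854701030838 121.59311975378978 W 30.811068821818267 29.902723269944072
 centre [ 673.68132988 -200.22196125] th deg 4.43142314590043 grasp [ 721.53783516 -196.51320105]
shift m [-0.1016 -0.1065  0.1344] spin deg -7.66
A [[618.9, -29.9], [611.3, -2.3], [726.4, 36.2], [735.4, 8.1]] L 122.47336556882699 121.34195709692557 W 28.643571546208005 29.51943663935462
 centre [672.99798667   3.04724549] th deg 18.287468679273033 grasp [718.57370487  18.10891575]
shift m [-0.0865  0.1076  0.1345] spin deg -21.52
```

>>> carry_out:
  steps:
    - [[62,-0.03,-0.03,0.03,-2],[62,-0.06,-0.06,0.06,-5],[62,-0.09,-0.09,0.09,-7.5],[62,-0.1015,-0.1065,0.12,-7.5],[62,-0.1015,-0.1065,0.134,-7.5],[62,-0.1015,-0.1065,0.134,-7.5]]

```text
clock: 11.85
eef_pos: [719.8, -195.3, 247.2]
tcp_rot: [3.139, 0.007, -3.067]
contact_force: [-0.4, 0.1, 0.6]
opening: 0.62
```

Run:
```python
from h import *
s=r.sense(); print(s['eef_pos'],s['tcp_rot'],s['contact_force'],s['opening'])
c=Cam('wrist','w11')
```

```text
[ 719.78586891 -195.28508527  247.16627581] [ 3.13941012  0.00724419 -3.06709063] [-0.43973485  0.13005526  0.61857448] 0.6201461699461144
```

View pics/w11.png

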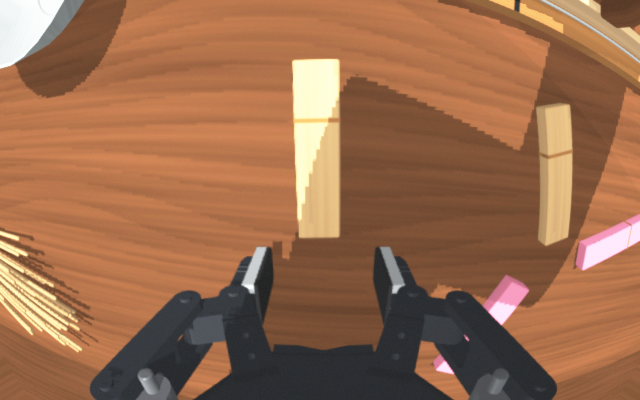

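```bash
cat >> h.py <<'E'
def blank(c,pts,tail=14,z=14):
    P=c.at(pts,z)[:,:2]; nl,nr,fr,fl=P
    print(P.round(1).tolist(),'L',np.linalg.norm(fl-nl).round(1),np.linalg.norm(fr-nr).round(1),'W',np.linalg.norm(nl-nr).round(1),np.linalg.norm(fl-fr).round(1))
    ax=((fl+fr)-(nl+nr))/2; th=np.arctan2(ax[1],ax[0]); u=ax/np.linalg.norm(ax); f=(fl+fr)/2
    g=f-u*tail; print('far mid',f.round(1),'th',np.degrees(th).round(1),'grasp',g.round(1)); return g,th
E
python3 - <<'E'
from h import *
c=Cam('wrist'); c.crop(270,40,360,260,3,'w11c')
g,th=blank(c,[(293,60),(339,60),(340,237),(298,238)]); move_to([*g,178],np.pi+th)
E
```

```text
[[618.0, -222.2], [616.0, -192.9], [738.8, -181.4], [742.0, -212.0]] L 124.4 123.3 W 29.3 30.7
far mid [ 740.4 -196.7] th 5.0 grasp [ 726.4 -197.9]
shift m [-0.0043 -0.0033  0.0731] spin deg -0.7
```

View pics/w11c.png

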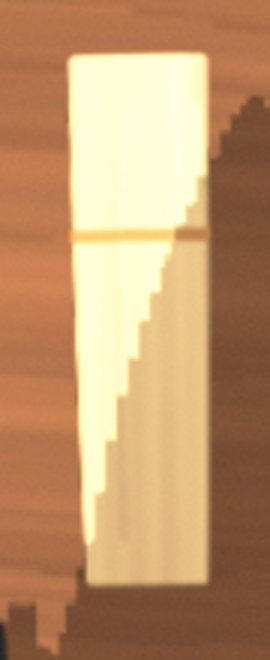

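>>> carry_out:
  steps:
    - [[62,-0.005,-0.003,0.03,0],[62,-0.005,-0.003,0.055,0],[62,-0.005,-0.003,0.065,0],[62,-0.005,-0.003,0.065,0],[62,-0.005,-0.003,0.065,0]]

```text
clock: 12.45
eef_pos: [727.5, -197.3, 188.0]
tcp_rot: [-3.141, 0.014, -3.066]
contact_force: [0.5, 0.9, 0.7]
opening: 0.625
```

Run:
```python
from h import *
s=r.sense(); print(s['eef_pos'],s['tcp_rot'],s['contact_force'],s['opening'])
c=Cam('wrist','w12')
s=r.sense(); print(s['eef_pos'],s['tcp_rot'])
```

```text
[ 727.50066679 -197.26999659  188.04831159] [-3.14125737  0.01430276 -3.06568358] [0.50864449 0.8755157  0.67053364] 0.6253897423959484
[ 727.66404453 -197.46153532  188.31467729] [-3.14097308  0.01490396 -3.06582408]
```

View pics/w12.png

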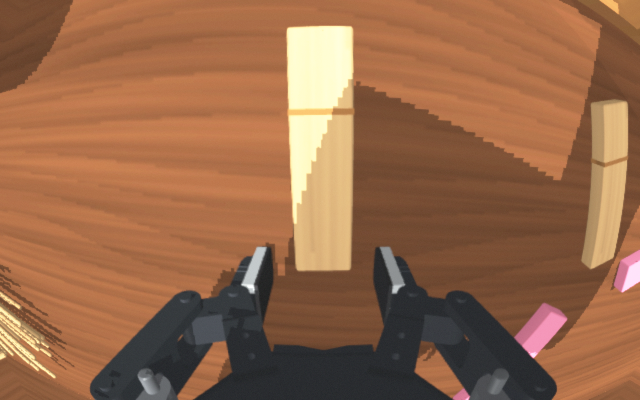

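>>> carry_out:
  steps:
    - [[62,0,0,0.006,0],[62,0,0,0.0105,0],[62,0,0,0.0105,0],[15,0,0,0.0105,0],[15,0,0,0.0105,0],[15,0,0,0.0105,0],[15,0,0,0.0105,0],[15,0,0,0.0105,0]]
  squeeze: 60

```text
clock: 13.3
eef_pos: [728.0, -197.5, 178.1]
tcp_rot: [-3.141, 0.015, -3.066]
contact_force: [-0.5, 0.7, 3.0]
opening: 0.326
```

>>> carry_out:
  steps:
    - [[15,0,0,0,0],[15,0,0,-0.01,0],[15,0,0,-0.03,0],[15,0,0,-0.045,0],[15,0,0,-0.045,0]]

```text
clock: 13.8
eef_pos: [728.6, -197.9, 227.3]
tcp_rot: [-3.139, 0.021, -3.066]
contact_force: [-0.6, 0.6, 0.2]
opening: 0.329
```

Run:
```python
from h import *
c=Cam('wrist','w13')
s=r.sense(); print(s['eef_pos'],s['tcp_rot'],s['contact_force'],s['opening'])
```

```text
[ 728.07675639 -197.7592424   225.76482574] [-3.13947789  0.01915557 -3.06582544] [ 0.33115398  0.05975005 -1.60167393] 0.32436779233012675
```

View pics/w13.png

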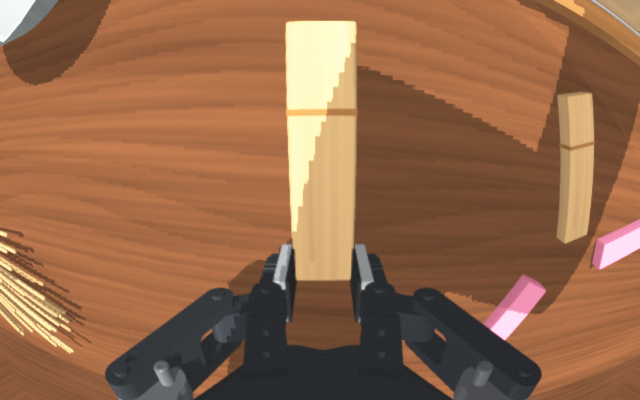

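```bash
cat >> h.py <<'E'
def tipc(L=165):
    T=tool(); return w2c(T[:3,3]+T[:3,:3]@[0,0,L])[0]
def move_tip(Pc,yawc=0,L=165):
    "Pc in case frame for point L ahead of TCP; tool yaw pi+yawc in case frame"
    T=tool(); tip=T[:3,3]+T[:3,:3]@[0,0,L]
    d=T[:3,:3].T@(c2w(Pc)[0]-tip); e=r.sense()['tcp_rot'][2]
    yaw=np.pi-0.0603+yawc; sp=-np.degrees((yaw-e+np.pi)%(2*np.pi)-np.pi)
    print('tip now',w2c(tip)[0].round(1),'shift m',(d/1000).round(4),'spin deg',round(sp,2))
E
python3 - <<'E'
from h import *
move_tip([125,-44,50])
E
```

```text
tip now [219.3 -49.6  60.8] shift m [0.0928 0.0184 0.009 ] spin deg 7.8
```

>>> carry_out:
  steps:
    - [[10,0.02,0.005,0,2],[10,0.045,0.01,0,4],[10,0.07,0.015,0.005,7],[10,0.088,0.018,0.009,7.8],[10,0.092,0.018,0.009,7.8],[10,0.092,0.018,0.009,7.8]]

```text
clock: 14.45
eef_pos: [635.1, -186.9, 215.0]
tcp_rot: [3.141, 0.019, 3.081]
contact_force: [-0.2, -0.4, 1.1]
opening: 0.327
```

Run:
```python
from h import *
c=Cam('wrist','w14')
s=r.sense(); print(s['eef_pos'],s['tcp_rot'],s['contact_force'],s['opening'])
move_tip([125,-44,32])
```

```text
[ 635.87980331 -186.9850366   215.25719834] [3.14130091 0.02033254 3.08149741] [-0.42258249 -0.08636194 -0.88131518] 0.3274652442330069
tip now [126.8 -44.5  50.3] shift m [0.0022 0.0005 0.0183] spin deg 0.01
```

View pics/w14.png

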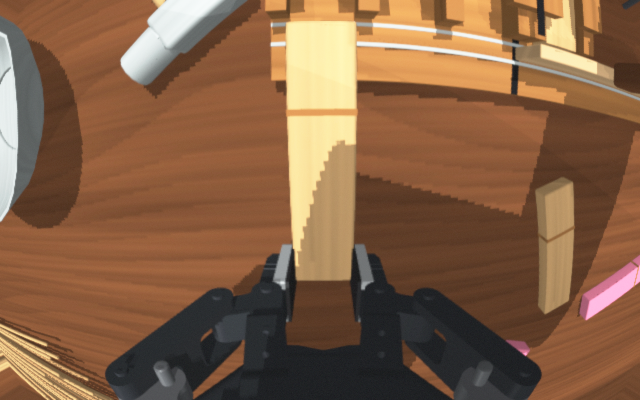

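Run:
```python
from h import *
c=Cam('wrist'); c.crop(250,0,400,110,5,'w14c')
for z in (49,51,53):
  print(w2c(c.at([(287,21),(355.5,21),(351,280),(295,280)],z)).round(1).tolist())
print(c.proj(c2w([[0,-61,42],[0,-27,42],[0,-61,16],[0,-27,16],[-15,-44,34]])).round(1))
```

```text
[[11.5, -59.9, 49.0], [11.5, -31.3, 49.0], [135.3, -30.3, 49.0], [135.3, -59.4, 49.0]]
[[11.9, -59.7, 51.0], [12.0, -31.5, 51.0], [133.9, -30.5, 51.0], [133.9, -59.2, 51.0]]
[[12.4, -59.5, 53.0], [12.5, -31.7, 53.0], [132.5, -30.8, 53.0], [132.5, -58.9, 53.0]]
[[286.5   0.6]
 [363.5   0.9]
 [292.2  13.9]
 [357.4  14.1]
 [325.  -23.8]]
```

View pics/w14c.png

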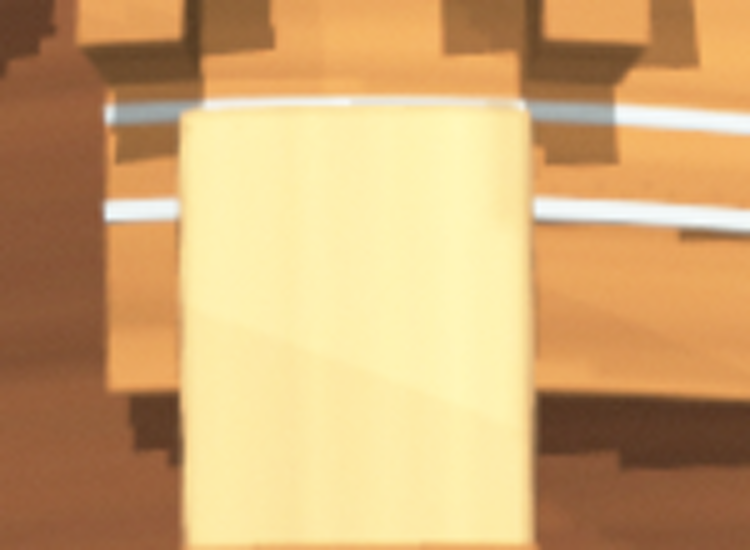

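>>> carry_out:
  steps:
    - [[10,0,0.0005,0.01,0],[10,0,0.0005,0.018,0],[10,0,0.0005,0.018,0],[10,0.01,0.0005,0.0178,0],[10,0.02,0.0005,0.0176,0],[10,0.03,0.0005,0.0174,0],[10,0.03,0.0005,0.0174,0]]

```text
clock: 15.25
eef_pos: [604.9, -184.6, 197.4]
tcp_rot: [3.141, 0.019, 3.081]
contact_force: [0.1, -0.3, -0.0]
opening: 0.326
```

Run:
```python
from h import *
c=Cam('wrist','w15')
s=r.sense(); print(s['eef_pos'],s['tcp_rot'],s['contact_force'],s['wrist_torque'],s['opening'])
move_tip([15,-44.9,32])
```

```text
[ 605.86560174 -184.76528025  197.67240281] [3.1413948  0.02062604 3.08117658] [0.47395327 0.02264025 0.19026263] [ 0.0108137   0.02892674 -0.00720313] 0.32508127410787085
tip now [ 96.7 -44.1  32.7] shift m [ 0.0817 -0.0008 -0.001 ] spin deg -0.01
```

View pics/w15.png

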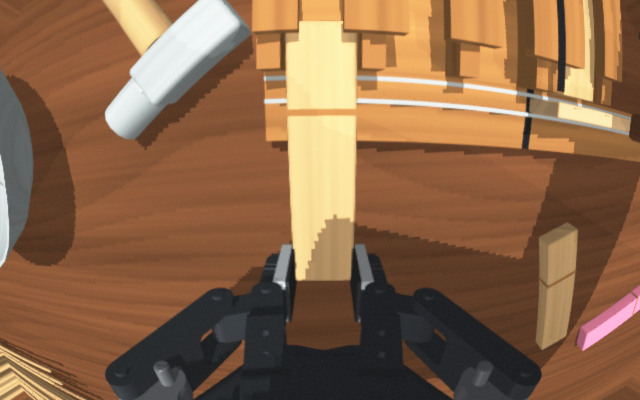

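>>> carry_out:
  steps:
    - [[10,0.012,-0.0005,-0.0002,0],[10,0.024,-0.0007,-0.0004,0],[10,0.036,-0.0007,-0.0006,0],[10,0.048,-0.0007,-0.0008,0],[10,0.06,-0.0007,-0.001,0],[10,0.072,-0.0007,-0.001,0],[10,0.081,-0.0007,-0.001,0],[10,0.081,-0.0007,-0.001,0]]

```text
clock: 16.1
eef_pos: [523.6, -180.4, 196.9]
tcp_rot: [3.141, 0.019, 3.081]
contact_force: [-1.1, 0.7, -0.7]
opening: 0.333
```

Run:
```python
from h import *
c=Cam('wrist','w16')
s=r.sense(); print(s['eef_pos'],s['tcp_rot'],s['contact_force'],s['wrist_torque'],s['opening'])
move_tip([15,-44.9,32])
```

```text
[ 524.58434229 -180.5891369   197.07551893] [3.14135398 0.02059853 3.08092269] [ 0.19648433  0.1657319  -0.02484931] [-0.00536979 -0.01756062  0.011602  ] 0.32593583361640827
tip now [ 15.4 -44.8  32.1] shift m [ 0.0004 -0.0001  0.0001] spin deg -0.02
```

View pics/w16.png

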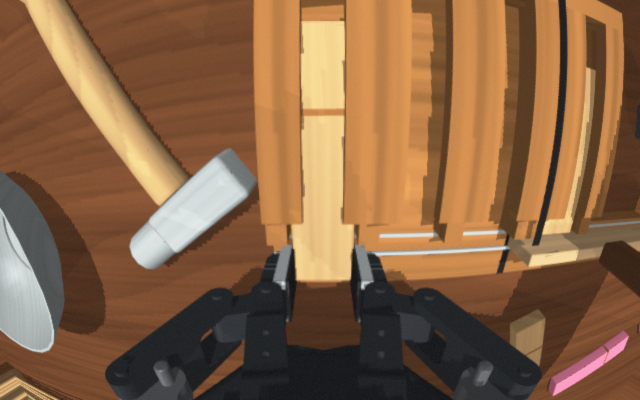

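>>> carry_out:
  steps:
    - [[10,0,0,0.0025,0],[10,0,0,0.0025,0],[50,0,0,0.0025,0],[50,0,0,0.0025,0],[50,0,0,0.0025,0],[50,0,0,-0.02,0],[50,0,0,-0.05,0],[50,0,0,-0.05,0]]

```text
clock: 16.95
eef_pos: [524.9, -181.0, 250.3]
tcp_rot: [-3.14, 0.026, 3.081]
contact_force: [0.1, 1.2, 0.8]
opening: 0.499
```

>>> carry_out:
  steps:
    - [[0,-0.02,0,0,0],[0,-0.035,0,0,0],[0,-0.035,0,0,0],[0,-0.035,0,0,0],[0,-0.035,0,0,0]]

```text
clock: 17.45
eef_pos: [558.9, -182.9, 250.6]
tcp_rot: [-3.141, 0.024, 3.081]
contact_force: [-0.8, -0.8, 0.9]
opening: -0.002
```

Run:
```python
from h import *
c=Cam('wrist','w17')
s=r.sense(); print(s['eef_pos'],s['tcp_rot'],s['contact_force'],s['wrist_torque'],s['opening'])
move_tip([45,-44.9,24],L=173)
```

```text
[ 558.91597462 -182.99110701  250.6714081 ] [-3.14071248  0.02429775  3.08085905] [ 0.24176077 -0.53081274 -0.10366353] [-0.01639045  0.05971724  0.02317286] 0.0024363433033900267
tip now [ 50.6 -45.3  77.7] shift m [0.0069 0.0005 0.0536] spin deg -0.02
```

View pics/w17.png

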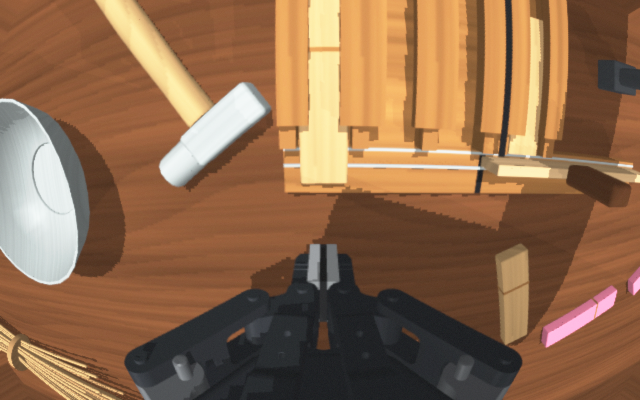

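>>> carry_out:
  steps:
    - [[0,0.002,0.0005,0.025,0],[0,0.002,0.0005,0.045,0],[0,0.002,0.0005,0.055,0],[0,0.002,0.0005,0.055,0],[0,0.002,0.0005,0.055,0]]

```text
clock: 18.0
eef_pos: [558.3, -182.6, 196.0]
tcp_rot: [-3.141, 0.024, 3.081]
contact_force: [1.3, -0.4, 0.3]
opening: 0.001
```

Run:
```python
from h import *
s=r.sense(); print(s['contact_force'])
move_tip([15,-44.9,22],L=173)
```

```text
[ 1.30540696 -0.3903215   0.28568125]
tip now [ 50. -45.  23.] shift m [0.035  0.     0.0002] spin deg -0.04
```

>>> carry_out:
  steps:
    - [[0,0.008,0,0,0],[0,0.014,0,0,0],[0,0.02,0,0,0],[0,0.025,0,0,0],[0,0.03,0,0,0],[0,0.034,0,0,0],[0,0.036,0,0,0],[0,0.036,0,0,0]]

```text
clock: 18.8
eef_pos: [522.1, -180.4, 195.1]
tcp_rot: [-3.141, 0.024, 3.081]
contact_force: [0.4, -0.2, -0.2]
opening: 0.007
```

Run:
```python
from h import *
c=Cam('wrist','w18'); c.crop(240,120,400,280,5,'w18c')
s=r.sense(); print(s['contact_force'])
move_tip([10,-44.9,22],L=173)
```

```text
[0.29849171 0.03246473 0.17520296]
tip now [ 13.9 -44.9  22.1] shift m [0.0039 0.     0.    ] spin deg -0.03
```

View pics/w18c.png

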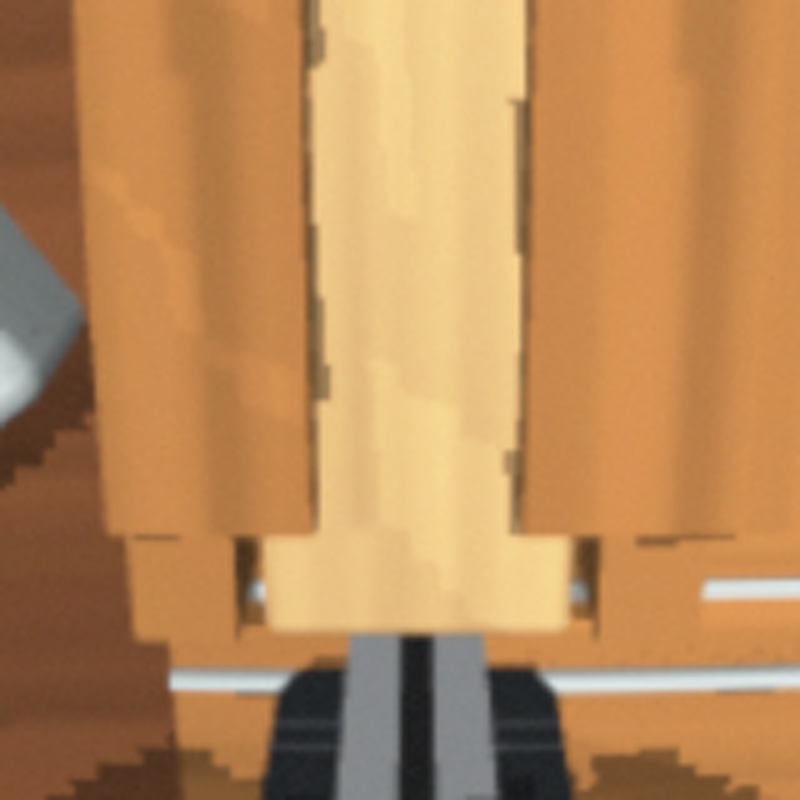

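Run:
```python
from h import *
c=Cam('wrist')
print(w2c(c.at([(240+300/5-.4,120+632/5-.4),(240+550/5-.4,120+630/5-.4)],30)), w2c(c.at([(240+180/5-.4,120+638/5-.4)],42)))
```

```text
[[  1.15016495 -56.6208379   30.        ]
 [  0.92882806 -32.46761884  30.        ]] [[ -4.75262855 -66.27490523  42.        ]]
```

>>> carry_out:
  steps:
    - [[0,0.001,0,0,0],[0,0.002,0,0,0],[0,0.0025,0,0,0],[0,0.0025,0,0,0]]

```text
clock: 19.3
eef_pos: [519.9, -180.2, 195.0]
tcp_rot: [-3.141, 0.024, 3.081]
contact_force: [1.2, -0.2, -0.1]
opening: 0.001
```

Run:
```python
from h import *
c=Cam('wrist','w19'); c.crop(240,120,400,280,5,'w19c')
s=r.sense(); print(s['contact_force'])
move_tip([10,-44.9,22],L=173)
```

```text
[ 0.5328131  -0.62023625  0.68797109]
tip now [ 11.4 -45.   22. ] shift m [ 0.0014  0.0001 -0.    ] spin deg -0.03
```

View pics/w19c.png

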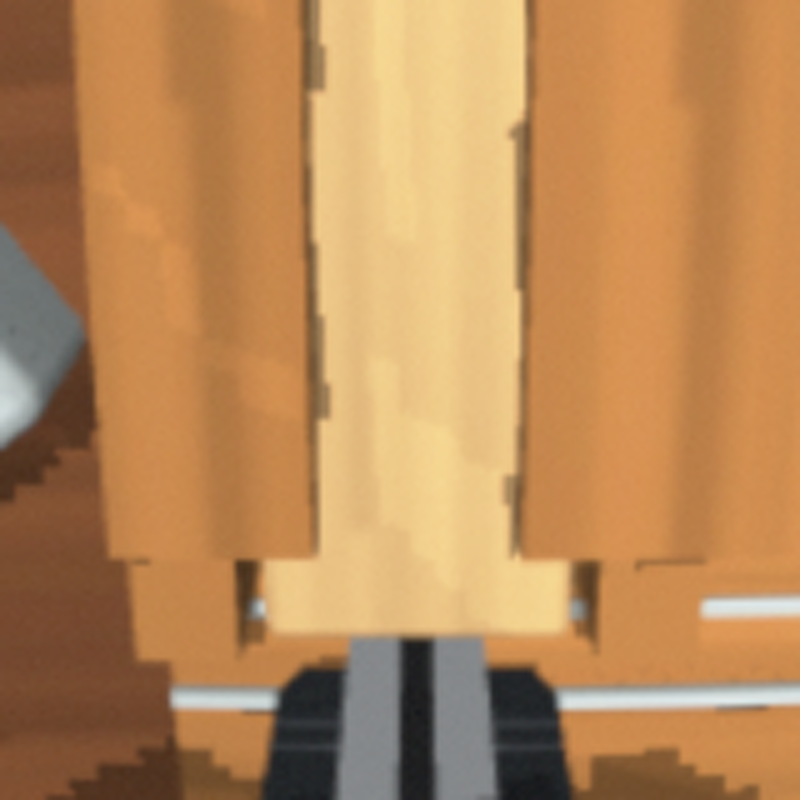

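>>> carry_out:
  steps:
    - [[0,0.0007,0,0,0],[0,0.0012,0,0,0],[0,0.0012,0,0,0]]

```text
clock: 19.65
eef_pos: [518.7, -180.2, 195.0]
tcp_rot: [-3.141, 0.024, 3.081]
contact_force: [0.8, -0.9, 0.7]
opening: -0.001
```

Run:
```python
from h import *
c=Cam('wrist')
s=r.sense(); print(s['contact_force'])
print(w2c(c.at([(240+300/5-.4,120+634/5-.4),(240+550/5-.4,120+633/5-.4)],30)))
c.crop(240,120,400,280,5,'w20c')
move_tip([10,-44.9,22],L=173)
```

```text
[ 0.50517121 -0.44522458 -0.99555567]
[[ -2.33848666 -56.60893008  30.        ]
 [ -2.44895369 -32.45391878  30.        ]]
tip now [ 10.2 -44.9  22. ] shift m [0.0002 0.     0.    ] spin deg -0.03
```

View pics/w20c.png

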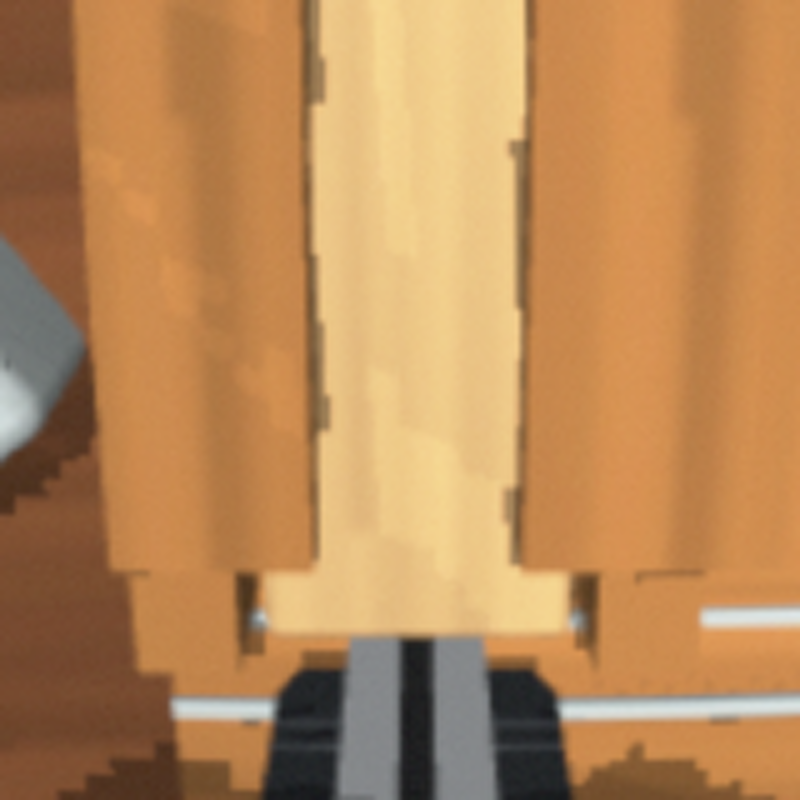

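Run:
```python
from h import *
c=Cam('wrist')
q=lambda u,v:(240+u/5-.4,120+v/5-.4)
print(w2c(c.at([q(200,570),q(600,572)],42)).round(2))
for z in (16,34): print(z,w2c(c.at([q(160,672),q(590,665)],z)).round(2))
print('rail',w2c(c.at([q(230,700),q(650,698),q(650,720)],16)).round(2))
t=Cam('top'); t.crop(320,225,400,300,8,'t20')
```

```text
[[-15.24 -64.03  42.  ]
 [-15.1  -29.48  42.  ]]
16 [[ 10.49 -73.39  16.  ]
 [  9.39 -26.59  16.  ]]
34 [[ -0.16 -69.87  34.  ]
 [ -1.12 -28.88  34.  ]]
rail [[ 13.92 -65.85  16.  ]
 [ 13.73 -19.71  16.  ]
 [ 16.62 -19.51  16.  ]]
```

View pics/t20.png

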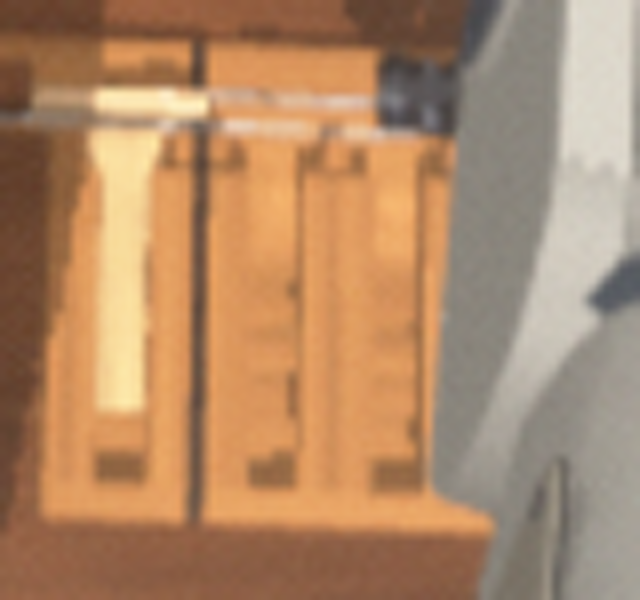

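>>> carry_out:
  steps:
    - [[0,-0.015,0,-0.001,0],[0,-0.035,0,-0.02,0],[30,-0.05,0,-0.05,0],[62,-0.07,0.02,-0.08,0],[62,-0.1,0.05,-0.08,-4],[62,-0.13,0.09,-0.08,-8],[62,-0.16,0.13,-0.08,-12],[62,-0.18,0.17,-0.08,-18]]

```text
clock: 20.6
eef_pos: [708.3, -19.7, 279.2]
tcp_rot: [-3.133, 0.023, -2.885]
contact_force: [0.8, -0.7, -0.3]
opening: 0.62
```

Run:
```python
from h import *
s=r.sense(); print(s['eef_pos'],s['tcp_rot'],s['contact_force'])
move_to([718,18,250],np.pi+0.319)
```

```text
[708.29835582 -19.66657848 279.23621412] [-3.13303386  0.02348697 -2.88530588] [ 0.80315939 -0.6795288  -0.31893044]
shift m [-0.0182  0.0342  0.0294] spin deg -3.59
```

>>> carry_out:
  steps:
    - [[62,-0.01,0.02,0.015,-2],[62,-0.016,0.034,0.028,-3.6],[62,-0.016,0.034,0.028,-3.6],[62,-0.016,0.034,0.028,-3.6]]

```text
clock: 21.0
eef_pos: [715.1, 16.6, 250.5]
tcp_rot: [-3.132, 0.021, -2.823]
contact_force: [-0.1, 0.1, 0.6]
opening: 0.621
```

Run:
```python
from h import *
s=r.sense(); print(s['eef_pos'],s['tcp_rot'],s['contact_force'])
c=Cam('wrist','w21')
```

```text
[715.10728839  16.57378309 250.53860454] [-3.13181759  0.02074282 -2.82312749] [-0.08765638  0.1395203   0.57379885]
```

View pics/w21.png

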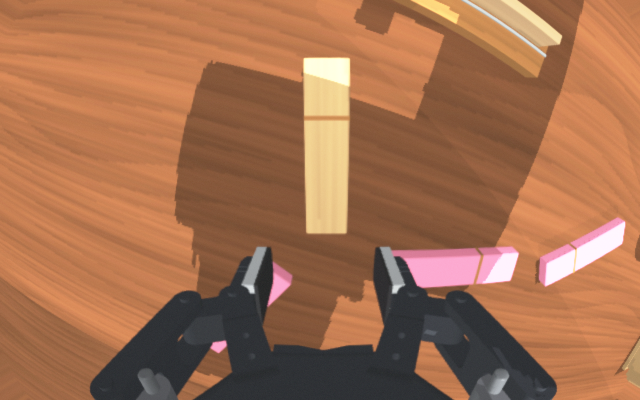

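Run:
```python
from h import *
c=Cam('wrist')
g,th=blank(c,[(304,58.5),(350,58.5),(347,234),(307,234)],tail=13)
T=tool(); print(th)
d=T[:3,:3].T@(np.r_[g,13]-(T[:3,3]+T[:3,:3]@[0,0,165])); print('shift',d.round(1),'spin',-np.degrees((np.pi+th-r.sense()['tcp_rot'][2]+np.pi)%(2*np.pi)-np.pi))
print(c.at([(395,252),(393,285),(291,282)],14))
```

```text
[[622.9, -30.2], [613.6, -2.3], [730.4, 36.5], [739.7, 8.6]] L 123.1 123.0 W 29.4 29.4
far mid [735.   22.6] th 18.4 grasp [722.7  18.5]
0.32072117805650335
shift [-2.1  2.8 73.8] spin -0.19568369217871245
[[733.65560298  77.22080643  14.        ]
 [762.95190717  88.81861425  14.        ]
 [785.4264265    9.05693587  14.        ]]
```

>>> carry_out:
  steps:
    - [[56,-0.002,0.003,0.03,0],[56,-0.002,0.003,0.055,0],[56,-0.002,0.003,0.065,0],[56,-0.002,0.003,0.07,0],[56,-0.002,0.003,0.0725,0],[56,-0.002,0.003,0.0725,0]]

```text
clock: 21.7
eef_pos: [718.7, 18.8, 180.1]
tcp_rot: [-3.131, 0.024, -2.825]
contact_force: [0.2, -0.4, 0.6]
opening: 0.56
```

Run:
```python
from h import *
s=r.sense(); print(s['eef_pos'],s['tcp_rot'],s['contact_force'])
c=Cam('wrist','w22')
```

```text
[718.74714267  18.77517749 180.11269822] [-3.1309068   0.02392135 -2.82462333] [ 0.19715212 -0.44879714  0.55178394]
```

View pics/w22.png

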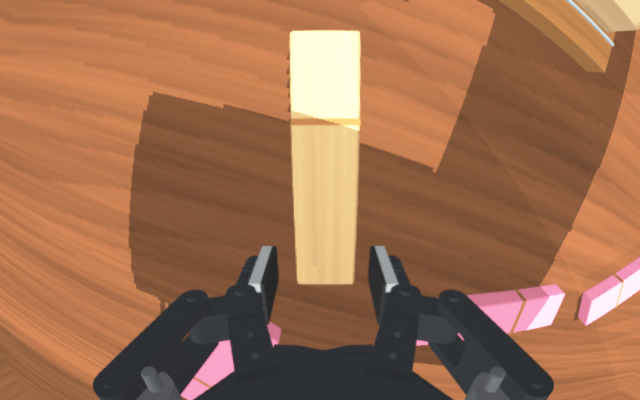

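>>> carry_out:
  steps:
    - [[56,0,0,0.002,0],[15,0,0,0.002,0],[15,0,0,0.002,0],[15,0,0,0.002,0],[15,0,0,0.002,0],[15,0,0,0.002,0],[15,0,0,0.002,0]]
  squeeze: 60

```text
clock: 22.45
eef_pos: [719.3, 18.9, 179.3]
tcp_rot: [-3.13, 0.026, -2.824]
contact_force: [-0.7, 0.5, 5.4]
opening: 0.33
```

Run:
```python
from h import *
s=r.sense(); print(s['eef_pos'],s['tcp_rot'],s['contact_force'],s['opening'],tipc())
```

```text
[719.27045005  18.94994639 179.27818918] [-3.13046134  0.02550252 -2.8244533 ] [-0.65245468  0.45949693  5.41230579] 0.3300447782167686 [198.85417606 165.90208878  14.34206133]
```

>>> carry_out:
  steps:
    - [[15,0,0,0,0],[15,0,0,-0.01,0],[15,0,0,-0.03,0],[15,0,0,-0.045,0],[15,0,0,-0.045,0]]

```text
clock: 22.95
eef_pos: [719.4, 19.1, 228.3]
tcp_rot: [-3.129, 0.031, -2.824]
contact_force: [0.5, 0.3, -0.1]
opening: 0.327
```

Run:
```python
from h import *
c=Cam('wrist','w23')
s=r.sense(); print(s['eef_pos'],s['tcp_rot'],s['contact_force'],s['opening'])
move_tip([128,-0.5,50])
```

```text
[718.79965067  19.10237204 226.71044716] [-3.12939015  0.02911445 -2.82442255] [-0.61879405 -0.43481966 -0.82588274] 0.32612329515876176
tip now [199.  166.1  61.8] shift m [ 0.1277 -0.1286  0.0096] spin deg 21.63
```

View pics/w23.png

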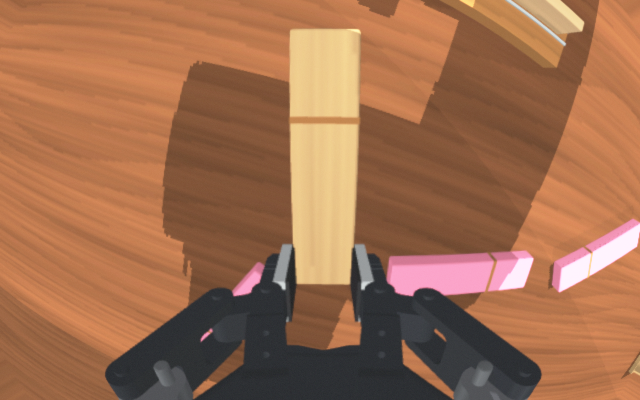

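>>> carry_out:
  steps:
    - [[10,0.03,-0.045,0,8],[10,0.059,-0.095,0,15],[10,0.08,-0.115,0,21.6],[10,0.105,-0.125,0.005,21.6],[10,0.122,-0.128,0.009,21.6],[10,0.127,-0.128,0.009,21.6],[10,0.127,-0.128,0.009,21.6]]

```text
clock: 23.7
eef_pos: [637.9, -142.2, 215.4]
tcp_rot: [-3.141, 0.031, 3.081]
contact_force: [0.2, 0.7, -0.4]
opening: 0.332
```

Run:
```python
from h import *
c=Cam('wrist','w24'); c.crop(250,0,400,110,5,'w24c')
s=r.sense(); print(s['eef_pos'],s['tcp_rot'],s['contact_force'],s['opening'])
move_tip([128,-0.5,33])
```

```text
[ 638.73210536 -141.83939782  215.7351243 ] [-3.14105036  0.0320761   3.08154314] [ 0.72004038 -0.10783718 -0.79297399] 0.3248875991754974
tip now [128.9   0.6  50.8] shift m [ 0.0014 -0.0011  0.0178] spin deg 0.01
```

View pics/w24.png

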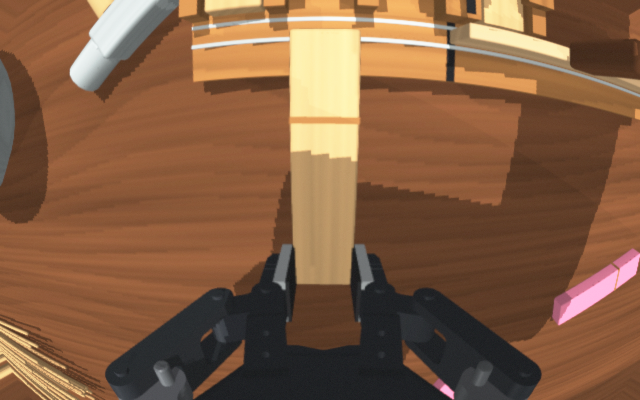

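View pics/w24c.png

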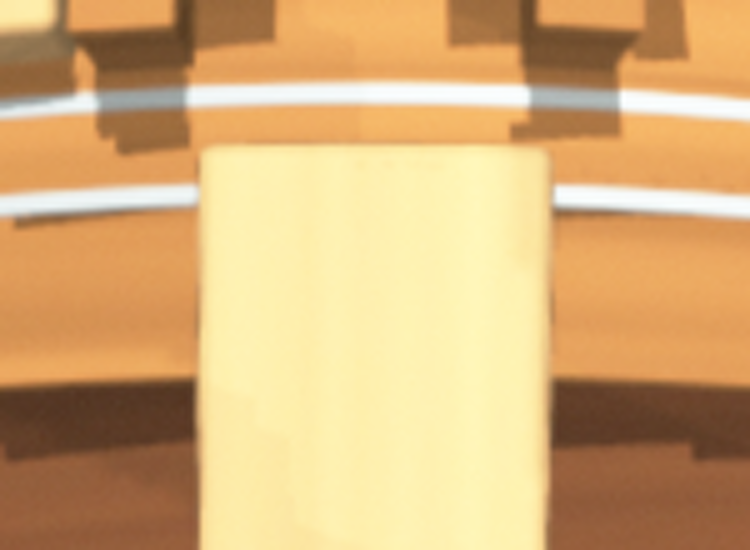

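Run:
```python
from h import *
c=Cam('wrist')
for z in (50,52): print(w2c(c.at([(290.2,29.2),(359.6,29.2),(352,284),(297,284)],z)).round(1).tolist())
q=lambda u,v:(250+u/5-.4,v/5-.4)
print('floor at mouth', w2c(c.at([q(192,70),q(527,70)],16)).round(1).tolist())
print(c.proj(c2w([[0,-17,16],[0,17,16],[0,-17,34],[0,17,34]])).round(1).tolist())
```

```text
[[17.6, -13.3, 50.0], [17.6, 15.3, 50.0], [139.7, 15.4, 50.0], [139.7, -13.3, 50.0]]
[[18.0, -13.1, 52.0], [17.9, 15.0, 52.0], [138.2, 15.1, 52.0], [138.2, -13.1, 52.0]]
floor at mouth [[2.4, -18.0, 16.0], [2.5, 16.7, 16.0]]
[[290.0, 9.3], [355.5, 9.3], [286.0, 0.4], [359.3, 0.4]]
```

>>> carry_out:
  steps:
    - [[10,0,-0.0015,0.01,0],[10,0,-0.0015,0.0175,0],[10,0,-0.0015,0.0175,0],[10,0.01,-0.0015,0.0172,0],[10,0.02,-0.0015,0.0169,0],[10,0.03,-0.0015,0.0165,0],[10,0.035,-0.0015,0.0163,0],[10,0.035,-0.0015,0.0163,0]]

```text
clock: 24.6
eef_pos: [603.8, -141.1, 198.8]
tcp_rot: [-3.141, 0.032, 3.082]
contact_force: [-0.3, 1.0, -0.4]
opening: 0.327
```

Run:
```python
from h import *
c=Cam('wrist','w25')
s=r.sense(); print(s['eef_pos'],s['tcp_rot'],s['contact_force'],s['wrist_torque'],s['opening'])
move_tip([15,-1,33])
```

```text
[ 604.42599718 -141.12648844  198.83265656] [-3.14090992  0.03309334  3.0818605 ] [-0.07344648  0.10466295 -0.17449318] [ 0.01681267 -0.00572669 -0.05838874] 0.32755583954449036
tip now [94.7 -0.8 33.9] shift m [ 0.0797 -0.0002 -0.0017] spin deg 0.03
```

View pics/w25.png

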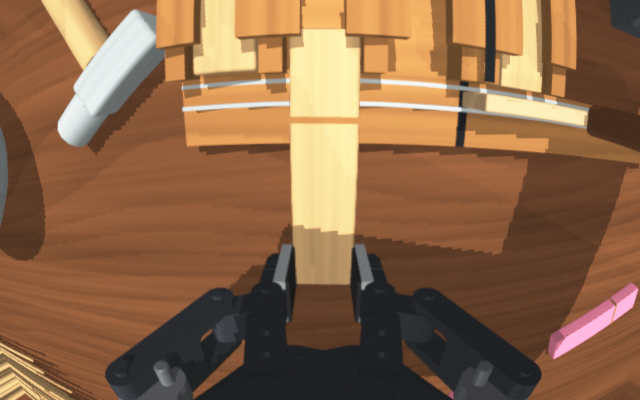

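>>> carry_out:
  steps:
    - [[10,0.012,-0.0002,-0.0002,0],[10,0.024,-0.0002,-0.0005,0],[10,0.036,-0.0002,-0.0008,0],[10,0.048,-0.0002,-0.0011,0],[10,0.06,-0.0002,-0.0014,0],[10,0.072,-0.0002,-0.0017,0],[10,0.08,-0.0002,-0.0017,0],[10,0.08,-0.0002,-0.0017,0]]

```text
clock: 25.45
eef_pos: [523.3, -136.5, 197.8]
tcp_rot: [-3.141, 0.032, 3.082]
contact_force: [-0.2, -0.1, -0.3]
opening: 0.327
```

Run:
```python
from h import *
c=Cam('wrist','w26')
s=r.sense(); print(s['eef_pos'],s['tcp_rot'],s['contact_force'],s['wrist_torque'],s['opening'])
move_tip([15,-1,33])
```

```text
[ 524.24971016 -136.60233094  198.00261867] [-3.1408731   0.03323471  3.08166532] [ 0.31809383 -0.21917496 -0.69278592] [-0.01027155 -0.02027603  0.02736522] 0.327459777043855
tip now [14.5 -1.1 33.1] shift m [-0.0005  0.0001  0.0001] spin deg 0.02
```

View pics/w26.png

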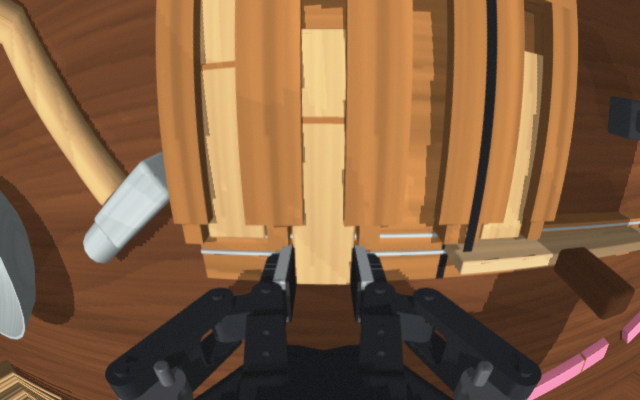

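>>> carry_out:
  steps:
    - [[10,0,0,0.0025,0],[10,0,0,0.0025,0],[52,0,0,0.0025,0],[52,0,0,0.0025,0],[52,0,0,0.0025,0],[52,0,0,-0.02,0],[52,0,0,-0.05,0],[52,0,0,-0.05,0]]

```text
clock: 26.3
eef_pos: [523.9, -136.8, 251.1]
tcp_rot: [-3.14, 0.038, 3.082]
contact_force: [0.1, -1.7, 0.0]
opening: 0.518
```

>>> carry_out:
  steps:
    - [[0,-0.02,0,0,0],[0,-0.037,0,0,0],[0,-0.037,0,0,0],[0,-0.037,0,0,0],[0,-0.037,0,0,0]]

```text
clock: 26.8
eef_pos: [559.8, -138.8, 251.8]
tcp_rot: [-3.14, 0.036, 3.082]
contact_force: [-0.8, -0.3, -0.7]
opening: -0.0
```

Run:
```python
from h import *
c=Cam('wrist','w27')
s=r.sense(); print(s['eef_pos'],s['tcp_rot'],s['contact_force'],s['wrist_torque'],s['opening'])
move_tip([48,-1,22],L=173)
```

```text
[ 559.80873823 -138.87227504  251.92440925] [-3.1401355   0.03666452  3.0816452 ] [ 0.78541335 -0.20170715 -0.25273096] [0.05644925 0.01238965 0.00123505] 0.0029182984846597045
tip now [50.9 -1.3 79. ] shift m [0.005  0.0004 0.0569] spin deg 0.02
```

View pics/w27.png

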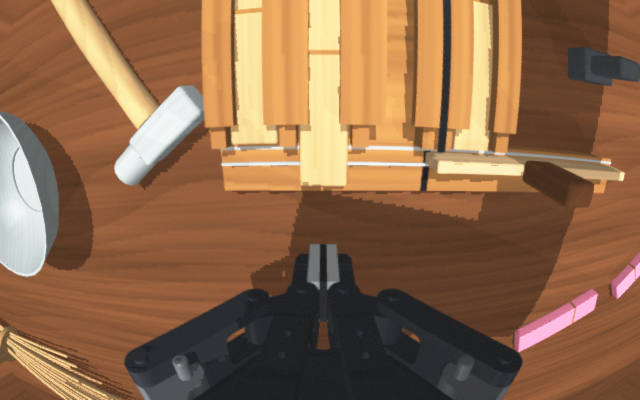

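>>> carry_out:
  steps:
    - [[0,0.003,0.0004,0.025,0],[0,0.003,0.0004,0.045,0],[0,0.003,0.0004,0.057,0],[0,0.003,0.0004,0.057,0],[0,0.003,0.0004,0.057,0]]

```text
clock: 27.35
eef_pos: [558.9, -138.6, 195.1]
tcp_rot: [-3.14, 0.036, 3.082]
contact_force: [-0.5, -1.7, -0.4]
opening: 0.0
```

Run:
```python
from h import *
s=r.sense(); print(s['contact_force'])
move_tip([13,-1,22],L=173)
```

```text
[-0.46527916 -1.70677629 -0.366237  ]
tip now [50.  -1.1 22.2] shift m [ 0.037   0.0001 -0.0011] spin deg 0.01
```

>>> carry_out:
  steps:
    - [[0,0.008,0,-0.0003,0],[0,0.014,0,-0.0005,0],[0,0.02,0,-0.0007,0],[0,0.025,0,-0.0009,0],[0,0.03,0,-0.001,0],[0,0.034,0,-0.0011,0],[0,0.037,0,-0.0012,0],[0,0.037,0,-0.0012,0]]

```text
clock: 28.15
eef_pos: [521.5, -136.3, 194.8]
tcp_rot: [-3.14, 0.036, 3.081]
contact_force: [-0.2, -0.0, -0.9]
opening: -0.005
```

Run:
```python
from h import *
c=Cam('wrist','w28'); c.crop(240,120,400,280,5,'w28c')
s=r.sense(); print(s['contact_force'])
move_tip([10,-1,22],L=173)
```

```text
[ 0.67106446  0.57546718 -0.13973344]
tip now [12.6 -1.  21.9] shift m [ 0.0026  0.     -0.0002] spin deg 0.01
```

View pics/w28c.png

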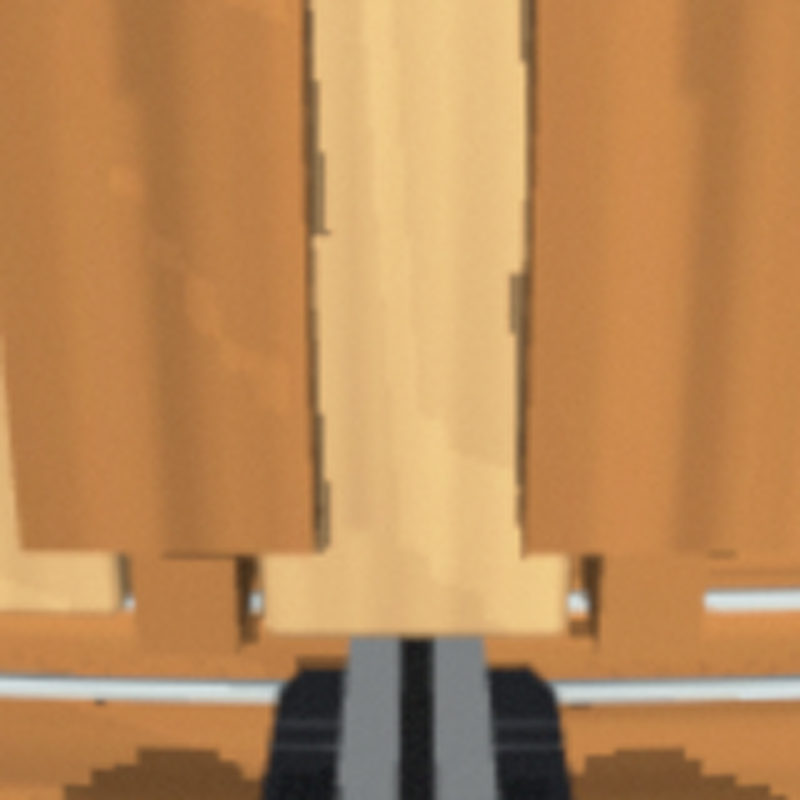

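>>> carry_out:
  steps:
    - [[0,0.001,0,0,0],[0,0.002,0,0,0],[0,0.0025,0,0,0],[0,0.0025,0,0,0]]

```text
clock: 28.6
eef_pos: [519.2, -136.2, 194.7]
tcp_rot: [-3.14, 0.036, 3.082]
contact_force: [-0.0, -0.3, -0.0]
opening: 0.001
```

Run:
```python
from h import *
c=Cam('wrist','w29'); c.crop(200,120,400,240,4,'w29c')
s=r.sense(); print(s['contact_force'])
q=lambda u,v:(200+u/4-.4,120+v/4-.4)
print(tipc(173))
```

```text
[0.69528978 0.56632954 0.96888574]
[10.17718221 -1.04645671 21.84068061]
```

View pics/w29c.png

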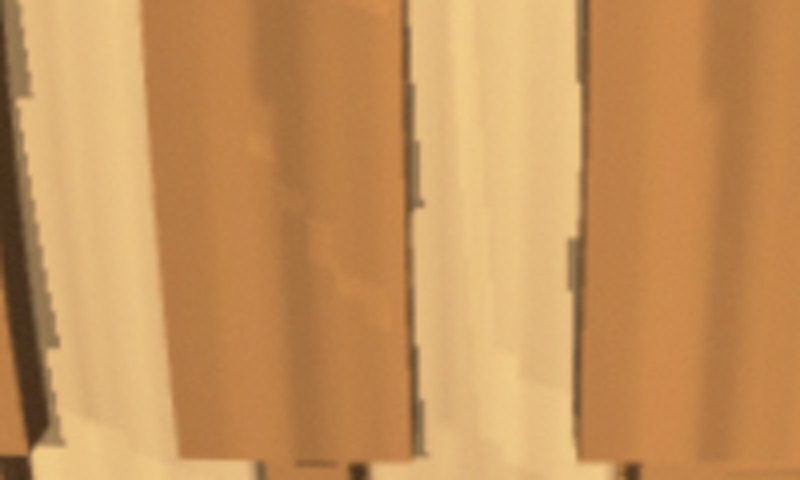

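>>> carry_out:
  steps:
    - [[0,-0.015,0,0,0],[0,-0.03,0,-0.01,0],[0,-0.035,0.0,-0.05,0],[100,-0.035,0.0,-0.1,0],[100,-0.02,0.03,-0.12,0],[100,-0.01,0.06,-0.12,0],[100,0,0.08,-0.12,0],[100,0,0.08,-0.12,0]]

```text
clock: 29.45
eef_pos: [518.4, -54.0, 314.5]
tcp_rot: [-3.141, 0.034, 3.083]
contact_force: [0.5, 0.6, 0.2]
opening: 0.844
```

Run:
```python
from h import *
s=r.sense(); print(s['eef_pos'],s['tcp_rot'])
c=Cam('wrist','w30')
```

```text
[518.41517028 -53.99949031 314.50660314] [-3.14075601  0.03439305  3.08342623]
```

View pics/w30.png

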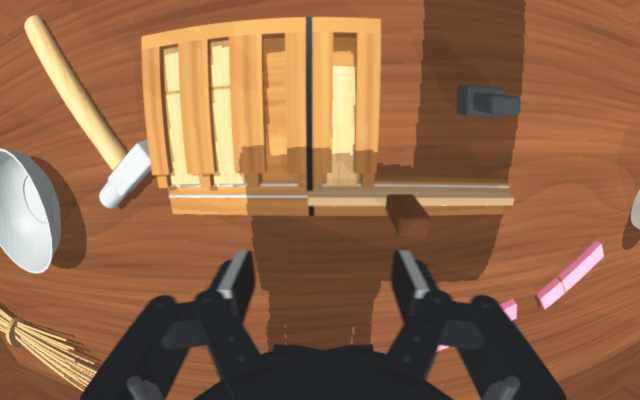

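Run:
```python
import cv2
im=cv2.imread('pics/w30.png')
cv2.imwrite('pics/w30a.png',cv2.resize(im[165:220,150:260],None,fx=7,fy=7,interpolation=cv2.INTER_CUBIC))
cv2.imwrite('pics/w30b.png',cv2.resize(im[165:245,290:440],None,fx=5,fy=5,interpolation=cv2.INTER_CUBIC))
```

```text
(no output)
```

View pics/w30a.png

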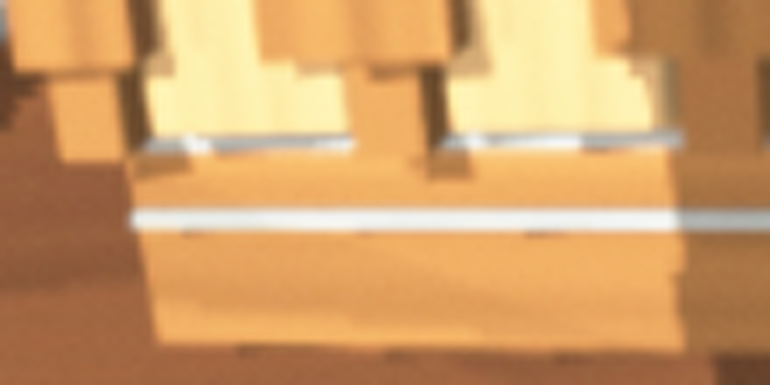

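View pics/w30b.png

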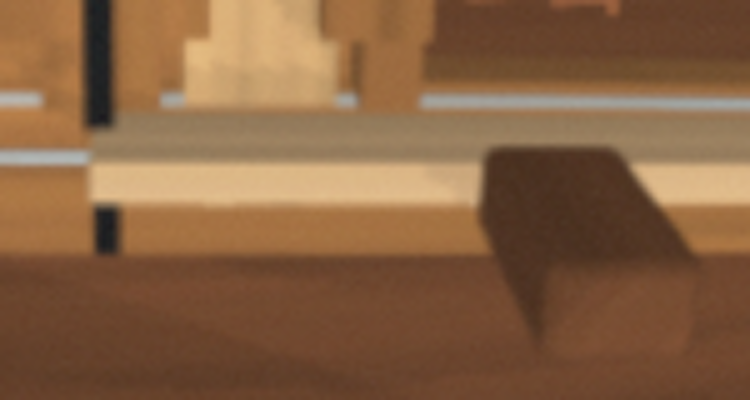

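Run:
```python
from h import *
c=Cam('wrist')
a=lambda u,v:(150+u/7-.43,165+v/7-.43)
b=lambda u,v:(290+u/5-.4,165+v/5-.4)
print('tails',w2c(c.at([a(250,138),a(550,136)],30)).round(1).tolist())
print('wall fronts z34',w2c(c.at([a(95,162),a(390,158)],34)).round(1).tolist())
print('gate TE',w2c(c.at([b(90,160),b(92,204)],44)).round(1).tolist(),'mark',w2c(c.at([b(107,210),b(107,253)],16)).round(1).tolist(),w2c(c.at([b(100,126)],42)).round(1).tolist())
print('fin top',w2c(c.at([b(543,265),b(695,262),b(690,355),b(545,352)],94)).round(1).tolist())
move_tip([9,147,74],L=155)
```

```text
tails [[-0.0, -45.9, 30.0], [0.0, -3.8, 30.0]]
wall fronts z34 [[1.7, -68.0, 34.0], [1.5, -24.3, 34.0]]
gate TE [[6.4, 66.9, 44.0], [14.1, 67.1, 44.0]] mark [[26.7, 68.3, 16.0], [35.4, 68.2, 16.0]] [[1.2, 68.5, 42.0]]
fin top [[2.5, 130.0, 94.0], [2.3, 151.7, 94.0], [16.7, 153.1, 94.0], [15.7, 131.6, 94.0]]
tip now [  5.1  79.3 159.7] shift m [-0.0009  0.0678  0.0856] spin deg 0.08
```

>>> carry_out:
  steps:
    - [[100,0,0.03,0,0],[100,0,0.055,0,0],[100,0,0.067,0.01,0],[100,0,0.067,0.04,0],[100,-0.001,0.067,0.07,0],[100,-0.001,0.067,0.083,0],[100,-0.001,0.067,0.083,0],[100,-0.001,0.067,0.083,0]]

```text
clock: 30.35
eef_pos: [528.0, 10.4, 231.7]
tcp_rot: [-3.14, 0.036, 3.082]
contact_force: [-1.0, 0.4, 0.7]
opening: 1.0
```

Run:
```python
from h import *
s=r.sense(); print(s['eef_pos'],s['tcp_rot'],s['contact_force'])
c=Cam('wrist','w31'); print(tipc(155))
```

```text
[527.9571359   10.40334866 231.73461067] [-3.13995804  0.03560663  3.08228169] [-0.95133902  0.38562494  0.68142373]
[  9.73723637 145.84926638  77.42487981]
```

View pics/w31.png

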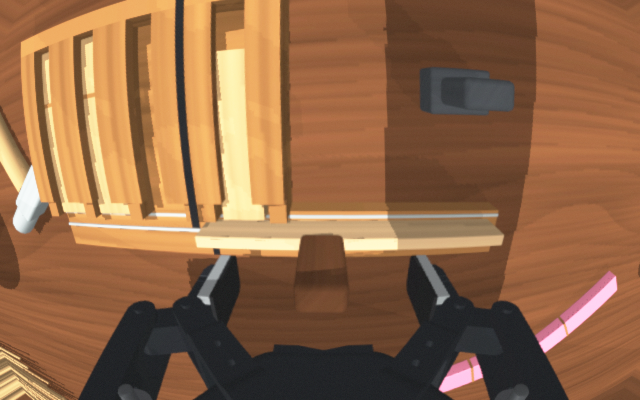

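>>> carry_out:
  steps:
    - [[15,0,0,0.002,0],[15,0,0,0.002,0],[15,0,0,0.002,0],[15,0,0,0.002,0],[15,0,0,0.002,0],[15,0,0,0.002,0],[15,0,0,0.002,0],[15,0,0,0.002,0]]
  squeeze: 60

```text
clock: 31.2
eef_pos: [528.3, 10.4, 230.9]
tcp_rot: [-3.14, 0.037, 3.082]
contact_force: [-1.3, -1.9, 5.2]
opening: 0.272
```

Run:
```python
from h import *
s=r.sense(); print(s['eef_pos'],s['tcp_rot'],s['contact_force'],s['opening'])
print(tipc(155),tipc(155)[1]-5.5)
```

```text
[528.34277863  10.41744875 230.85903553] [-3.13994058  0.03739459  3.08246143] [-1.3018525  -1.8621565   5.16121558] 0.27222105070981995
[  9.99487682 145.78666268  75.96760681] 140.28666267921557
```

>>> carry_out:
  steps:
    - [[10,0,-0.01,0,0],[10,0,-0.025,0,0],[10,0,-0.045,0,0],[10,0,-0.065,0,0],[10,0,-0.085,0,0],[10,0,-0.105,0,0],[10,0,-0.12,0,0],[10,0,-0.125,0,0]]

```text
clock: 32.0
eef_pos: [520.7, -114.8, 230.9]
tcp_rot: [-3.141, 0.037, 3.081]
contact_force: [2.0, 8.2, -2.0]
opening: 0.269
```

Run:
```python
from h import *
s=r.sense(); print(s['contact_force'],s['opening'])
print(tipc(155)); Cam('wrist','w32')
```

```text
[ 2.02878946  8.20183276 -1.9628054 ] 0.26934608905181273
[ 9.83851993 20.59741659 75.99609468]
```

View pics/w32.png

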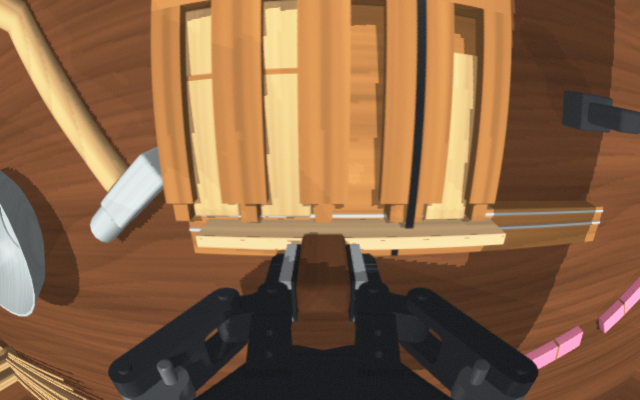

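>>> carry_out:
  steps:
    - [[10,0,-0.005,0,0],[10,0,-0.01,0,0],[10,0,-0.013,0,0],[10,0,-0.015,0,0],[10,0,-0.016,0,0],[10,0,-0.016,0,0]]

```text
clock: 32.65
eef_pos: [519.8, -130.4, 230.9]
tcp_rot: [3.141, 0.037, 3.081]
contact_force: [0.1, 6.2, -1.1]
opening: 0.273
```

Run:
```python
from h import *
s=r.sense(); print(s['contact_force'],s['opening'])
print(tipc(155)); Cam('wrist','w33')
```

```text
[ 0.07965402  6.22786072 -1.08306344] 0.27282399098008525
[ 9.86210075  5.03345792 76.00523052]
```

Force still only friction; nudge on until the stop answers.

>>> carry_out:
  steps:
    - [[10,0,-0.001,0,0],[10,0,-0.002,0,0],[10,0,-0.002,0,0]]

```text
clock: 33.0
eef_pos: [519.8, -131.2, 230.9]
tcp_rot: [3.14, 0.037, 3.081]
contact_force: [1.5, 10.9, -0.2]
opening: 0.275
```

Run:
```python
from h import *
s=r.sense(); print(s['contact_force'],s['opening'])
print(tipc(155)); c=Cam('wrist','w34');c.crop(170,190,330,270,5,'w34c')
```

```text
[ 1.47777211 10.89481323 -0.23791921] 0.2749083498650337
[ 9.8646762   4.44075824 75.98488932]
```

View pics/w34c.png

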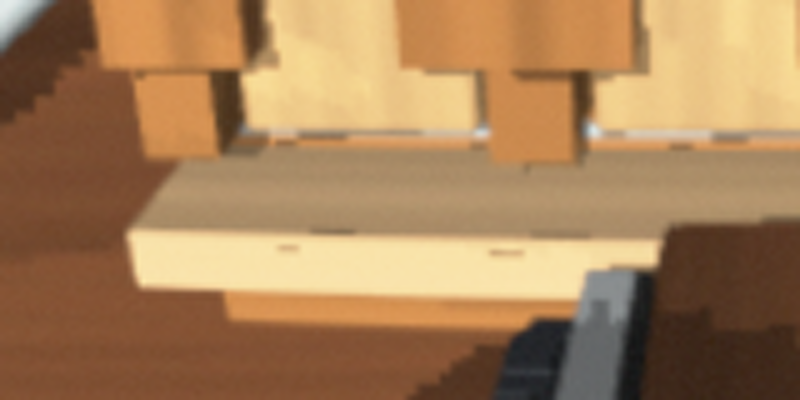

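>>> carry_out:
  steps:
    - [[10,0,-0.0015,0,0],[10,0,-0.003,0,0],[10,0,-0.003,0,0]]

```text
clock: 33.35
eef_pos: [519.7, -132.0, 230.8]
tcp_rot: [3.136, 0.036, 3.08]
contact_force: [3.9, 21.6, 1.4]
opening: 0.271
```

Run:
```python
from h import *
s=r.sense(); print(s['contact_force'],s['opening'])
print(tipc(155)); c=Cam('wrist','w34');c.crop(170,190,330,270,5,'w35c')
q=lambda u,v:(170+u/5-.4,190+v/5-.4)
print(w2c(c.at([q(128,230),q(138,290)],44)).round(1),w2c(c.at([q(228,318)],16)).round(1))
```

```text
[ 3.86414133 21.61353424  1.36442061] 0.2714878154780395
[ 9.83753978  4.24558858 75.94868029]
[[  4.6 -71.   44. ]
 [ 12.7 -71.3  44. ]] [[ 33.2 -71.8  16. ]]
```

View pics/w35c.png

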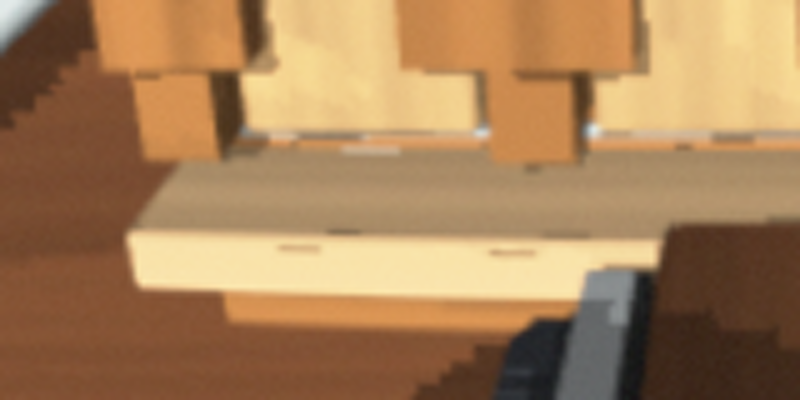

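>>> carry_out:
  steps:
    - [[10,0,0.002,0,0],[60,0,0.002,0,0],[100,0,0.002,0,0],[100,0,0.002,0,0],[100,0,0.002,-0.03,0],[100,0,0.002,-0.07,0],[100,0,0.002,-0.1,0],[100,0.01,0.05,-0.1,0]]

```text
clock: 34.2
eef_pos: [511.6, -85.0, 335.2]
tcp_rot: [3.138, 0.046, 3.076]
contact_force: [1.7, 1.2, -0.4]
opening: 1.003
```

```bash
cat >> h.py <<'E'
def move_tipw(P,yaw,L=155):
    T=tool(); tip=T[:3,3]+T[:3,:3]@[0,0,L]; d=T[:3,:3].T@(np.asarray(P)-tip); e=r.sense()['tcp_rot'][2]
    print('tip now',tip.round(1),'shift m',(d/1000).round(4),'spin',round(-np.degrees((yaw-e+np.pi)%(2*np.pi)-np.pi),2))
E
python3 - <<'E'
from h import *
c=Cam('wrist','w36')
move_tipw([451,96,140],3.135)
E
```

```text
tip now [514.8 -77.  177.9] shift m [0.0763 0.1682 0.0362] spin -3.34
```

View pics/w36.png

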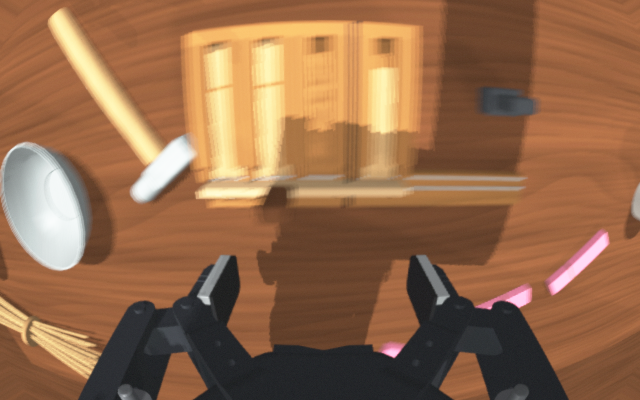

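>>> carry_out:
  steps:
    - [[100,0.03,0.06,0,-1],[100,0.055,0.11,0.01,-2],[100,0.075,0.155,0.02,-3.3],[100,0.076,0.168,0.03,-3.3],[100,0.076,0.168,0.036,-3.3],[100,0.076,0.168,0.036,-3.3],[100,0.076,0.168,0.036,-3.3]]

```text
clock: 34.95
eef_pos: [445.5, 94.4, 295.2]
tcp_rot: [3.136, 0.04, 3.134]
contact_force: [1.2, 0.0, 0.2]
opening: 0.995
```

Run:
```python
from h import *
c=Cam('wrist','w37')
move_tipw([451,96,52],3.135)
```

```text
tip now [451.9  94.9 140.5] shift m [0.0045 0.0006 0.0884] spin -0.11
```

View pics/w37.png

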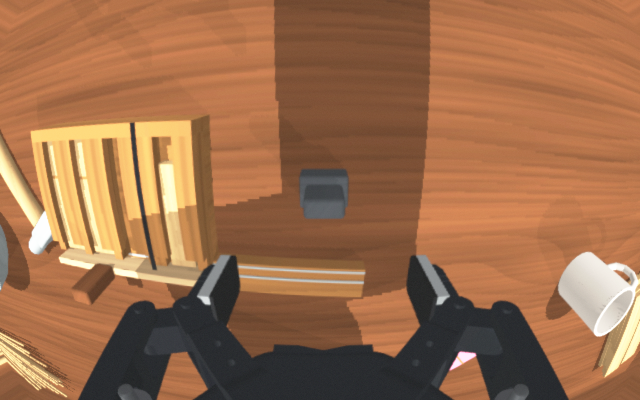

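Run:
```python
from h import *
c=Cam('wrist'); 
print(c.at([(304,199.5),(344,199.5),(344,217),(304,217)],60).round(1))
```

```text
[[442.9  81.8  60. ]
 [443.2 109.6  60. ]
 [456.6 109.8  60. ]
 [456.3  81.4  60. ]]
```

>>> carry_out:
  steps:
    - [[90,0.002,0.001,0.03,0],[90,0.004,0.001,0.06,0],[90,0.005,0.001,0.08,0],[90,0.005,0.001,0.088,0],[90,0.005,0.001,0.088,0],[90,0.005,0.001,0.088,0]]

```text
clock: 35.65
eef_pos: [444.9, 95.2, 208.1]
tcp_rot: [3.136, 0.041, 3.132]
contact_force: [-0.6, -0.2, 0.7]
opening: 0.9
```

>>> carry_out:
  steps:
    - [[20,0,0,0,0],[20,0,0,0,0],[20,0,0,0,0],[20,0,0,0,0],[20,0,0,0,0],[20,0,0,0,0],[20,0,0,0,0],[20,0,0,0,0]]
  squeeze: 70

```text
clock: 36.45
eef_pos: [445.2, 95.3, 208.9]
tcp_rot: [3.136, 0.043, 3.132]
contact_force: [-1.3, -0.0, 10.2]
opening: 0.337
```

Run:
```python
from h import *
s=r.sense(); print(s['eef_pos'],s['tcp_rot'],s['contact_force'],s['opening'])
move_tipw([451,96,52],3.135)
```

```text
[445.2161563   95.32610417 208.92076636] [3.13555794 0.04259097 3.13210024] [-1.34632115 -0.03825262 10.16248067] 0.33658791477557676
tip now [451.8  96.2  54.1] shift m [ 0.0009 -0.0002  0.002 ] spin -0.17
```

>>> carry_out:
  steps:
    - [[15,0,0,0,0],[15,0,0,-0.015,0],[15,0,0,-0.035,0],[15,0,0,-0.06,0],[15,0,0,-0.08,0],[15,0,0,-0.08,0]]

```text
clock: 37.05
eef_pos: [442.4, 95.1, 290.8]
tcp_rot: [3.135, 0.046, 3.132]
contact_force: [-0.2, -0.3, -2.8]
opening: 0.336
```

Run:
```python
from h import *
s=r.sense(); print(s['eef_pos'],s['tcp_rot'],s['contact_force'],s['opening'])
Cam('wrist','w38')
move_tip([15,150,120],L=155)
```

```text
[442.42919045  95.08555401 290.82223609] [3.13464929 0.04648733 3.13218176] [-0.22440633 -0.25876691 -2.80793452] 0.33615781134327727
tip now [-80.2 226.6 134.6] shift m [-0.0904 -0.0815  0.0182] spin deg 2.92
```

View pics/w38.png

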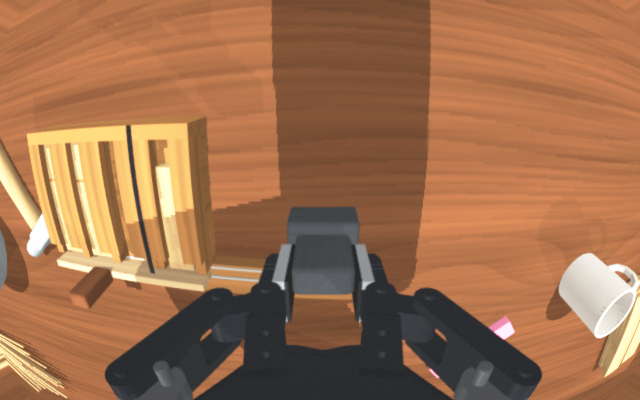

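>>> carry_out:
  steps:
    - [[15,-0.02,-0.02,0,1],[15,-0.045,-0.04,0,2],[15,-0.07,-0.06,0.005,2.9],[15,-0.085,-0.075,0.01,2.9],[15,-0.0915,-0.081,0.017,2.9],[15,-0.0915,-0.081,0.018,2.9],[15,-0.0915,-0.081,0.018,2.9]]

```text
clock: 37.8
eef_pos: [532.3, 13.6, 273.7]
tcp_rot: [3.133, 0.041, 3.081]
contact_force: [0.2, -0.1, -2.5]
opening: 0.332
```

Run:
```python
from h import *
s=r.sense(); print(s['eef_pos'],s['tcp_rot'],s['contact_force'],s['opening'])
c=Cam('wrist','w39')
move_tip([16,150,75],L=155)
```

```text
[532.31891162  13.58870494 273.73808037] [3.13280237 0.04128143 3.08130236] [ 0.22891464 -0.05807489 -2.48908862] 0.33153769637123287
tip now [ 14.5 151.  119.4] shift m [ 0.0004 -0.0014  0.0444] spin deg 0.04
```

View pics/w39.png

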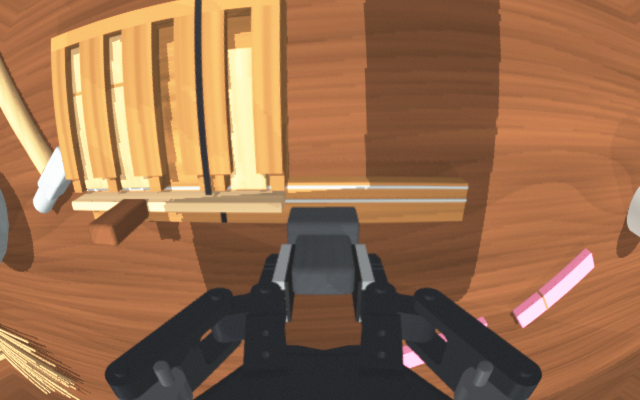

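>>> carry_out:
  steps:
    - [[15,0.0005,-0.001,0.02,0],[15,0.0005,-0.001,0.035,0],[15,0.0005,-0.001,0.044,0],[15,0.0005,-0.001,0.046,0],[15,0.0005,-0.001,0.046,0]]

```text
clock: 38.35
eef_pos: [533.7, 13.5, 228.4]
tcp_rot: [3.133, 0.042, 3.082]
contact_force: [-0.0, 0.2, -3.4]
opening: 0.334
```

Run:
```python
from h import *
s=r.sense(); print(s['eef_pos'],s['tcp_rot'],s['contact_force'],s['opening'])
c=Cam('wrist','w40')
move_tip([16,150,70],L=155)
```

```text
[533.66195389  13.45777144 228.38242527] [3.13279104 0.04197745 3.08236017] [-0.01786177  0.1850556  -3.4422626 ] 0.3342477144609918
tip now [ 16.2 150.7  73.9] shift m [ 0.0004 -0.0007  0.0039] spin deg 0.05
```

View pics/w40.png

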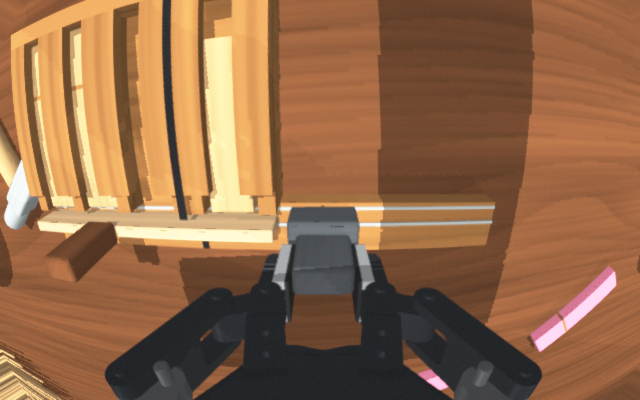

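>>> carry_out:
  steps:
    - [[15,0,-0.0005,0.0015,0],[15,0,-0.0005,0.003,0],[15,0,-0.0005,0.004,0],[15,0,-0.0005,0.004,0]]

```text
clock: 38.8
eef_pos: [534.2, 12.9, 225.0]
tcp_rot: [3.133, 0.043, 3.082]
contact_force: [-0.4, -0.4, 0.6]
opening: 0.336
```

Run:
```python
from h import *
s=r.sense(); print(s['contact_force'],s['opening'],tipc(155))
```

```text
[-0.375413   -0.35847759  0.64590552] 0.33613916526032706 [ 16.5989319  150.23303307  70.19590828]
```

>>> carry_out:
  steps:
    - [[15,0,0,0.0008,0],[15,0,0,0.0008,0],[45,0,0,0.0005,0],[70,0,0,0.0005,0],[70,0,0,0.0005,0],[70,0,0,-0.03,0],[70,0,0,-0.06,0],[70,0,0,-0.1,0]]

```text
clock: 39.6
eef_pos: [529.2, 12.2, 324.8]
tcp_rot: [3.133, 0.04, 3.082]
contact_force: [1.0, 0.2, -0.0]
opening: 0.703
```

>>> carry_out:
  steps:
    - [[80,0,-0.03,-0.03,0],[80,0,-0.06,-0.05,0],[80,0,-0.06,-0.05,0],[80,0,-0.06,-0.05,0],[80,0,-0.06,-0.05,0]]

```text
clock: 40.1
eef_pos: [523.3, -47.5, 373.3]
tcp_rot: [3.133, 0.039, 3.082]
contact_force: [-0.9, 0.4, -0.9]
opening: 0.797
```

Run:
```python
from h import *
s=r.sense(); print(s['eef_pos'],s['tcp_rot'],s['contact_force'])
c=Cam('wrist','w41'); c.crop(190,150,480,230,2.75,'w41c'); Cam('side').crop(230,170,400,340,4,'s41'); Cam('top','t41')
```

```text
[523.32306485 -47.52685681 373.34537922] [3.13251862 0.03896926 3.08200118] [-0.85435864  0.35849318 -0.90660453]
```

View pics/w41.png

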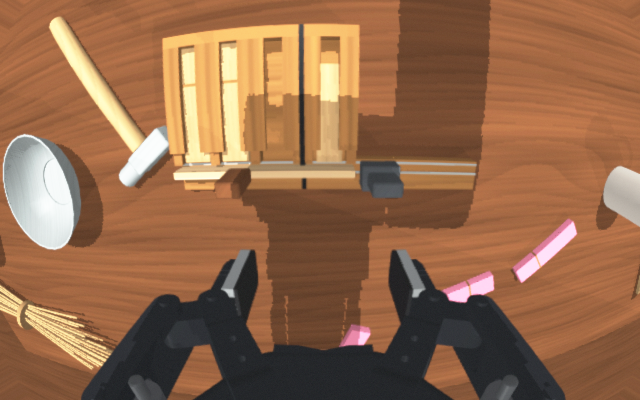

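View pics/s41.png

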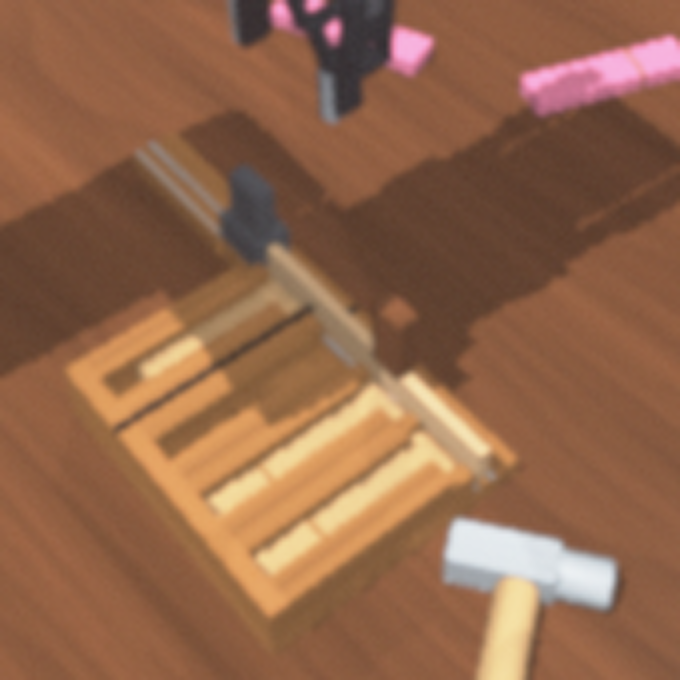

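View pics/t41.png

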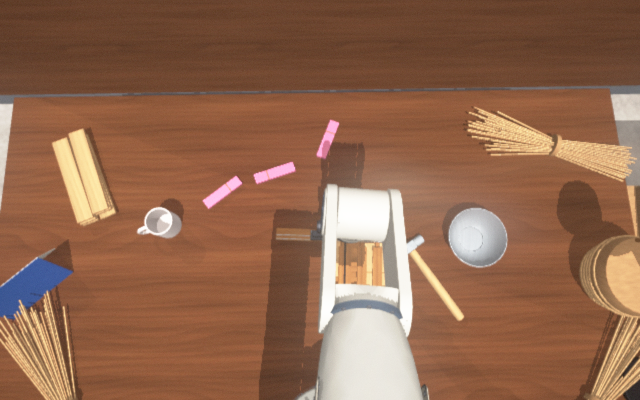

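View pics/w41c.png

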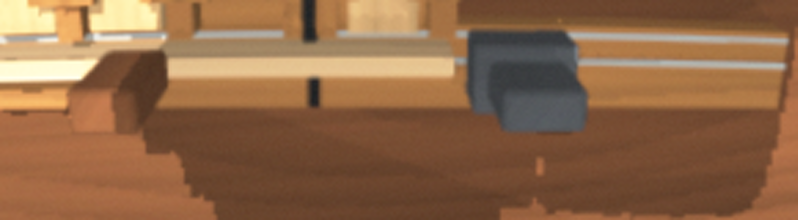

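Run:
```python
from h import *
c=Cam('wrist')
q=lambda u,v:(190+u/2.75-.3,150+v/2.75-.3)
print('chock top',w2c(c.at([q(503,92),q(584,92),q(584,131),q(503,131)],76)).round(1).tolist())
print('gate LE',w2c(c.at([q(454,56),q(454,77)],44)).round(1).tolist(),'mark',w2c(c.at([q(314,106)],16)).round(1),'ledge end',w2c(c.at([q(783,104)],16)).round(1))
```

```text
chock top [[8.2, 134.9, 76.0], [8.1, 162.4, 76.0], [21.9, 163.7, 76.0], [21.9, 135.7, 76.0]]
gate LE [[5.2, 122.0, 44.0], [13.1, 122.3, 44.0]] mark [[34.  69.8 16. ]] ledge end [[ 32.3 272.7  16. ]]
```

Run:
```python
from rig import workorder
print(workorder.sign_off())
```

```text
the job is handed in; nothing more can be done
None
```

The job is done and handed in at about 40 s on the robot's clock. I stood the chock on the bench and pulled the gate open. The two blanks present went home into bays 1 and 2, then I pushed the gate shut and stood the chock back on the ledge.

**Last checks:**
- **Gate open:** the trailing edge stopped about 1 mm short of the mark, at about 0.141. It was never near the fourth bay's limit of 0.152.
- **Blanks:** the ends read about 1.5 mm inside the mouth plane. That is within the 0 to 2 mm home range and well clear of blocking the gate. I felt no clear force from the back stop when pushing them home, and single readings ranged from about -0.8 to -2.4 mm, so this rests on the pictures.
- **Gate shut:** the trailing edge read -71 mm and the leading end 122 mm. The stop pushed back with about 21 N.
- **Chock:** it stands upright at case x about 15, y about 149 mm, about 7 mm in front of the gate's leading end.
- **Bystanders:** I never touched the bowl, mug, hammer or pink pieces, and the last pictures show the bowl, mug and hammer in place.

The tool's tilt drifted to about 2.5 degrees during the run. I allowed for it in the moves, and saw no effect on the placements.

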